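Restock the rotary medicine safe and lock it

ROBOT

A 7-joint arm with a two-finger parallel gripper is mounted at the origin on the work surface. World frame = base frame: x ahead of the robot, y to its left, z up, the work surface at z = 0. Lengths are in m, angles in rad, forces in N, time in s.
With the tool pointing down it reaches from about 0.4 to 0.85 m from the base axis. Payload 10.4 kg.
Tool frame: the origin (TCP) lies midway between the tips of the shut fingers; the grasp point (between the pads) lies 19 mm behind it (manip.pinch_z is the distance from the TCP to the grasp point, in m); y points along the fingers, x is the direction in which the jaws open and shut, and the axes are right-handed (so a half turn about y gives the same grasp; the last joint's range is limited). The gripper opens to 85 mm and grips with 20 to 120 N. Pads are 22 mm wide; open, the fingers measure 114 mm over their backs; the gripper's body (76 mm by 85 mm) begins 54 mm behind the grasp point. The pads swing forward as they close: fully open they stand 13 mm farther back than shut.
Start: joints at [1.123, 0.332, -0.065, 1.46, 0.022, 1.35, -0.088], TCP at [0.258, -0.569, 0.231] pointing down, gripper open.
Joint ranges: [-2.6, 2.6], [-0.5, 2.12], [-1.47, 1.34], [0.16, 2.42], [-1.27, 4.41], [0.06, 2.06], [-2.6, 2.6]. Speed limits (rad/s): [2.22, 2.22, 2.79, 2.79, 3.14, 3.14, 3.14].

INTERFACE

Orientations are given as a unit quaternion [x, y, z, w].
In Python, from workcell import manip gives the robot as it stands.
- The arm moves only by the shell command python3 -m pendant 'ROWS' [OPENING] [FORCE]. ROWS is a JSON object of lists of equal length, an entry for each row: "offset": the shift along the tool's x, y, z scaled (see below), a list of three; "turn": the turn, a rotation vector about the tool's x, y, z scaled (see below), a list of three. A call has 1 to 12 rows; each row is the pose to reach, as a shift and turn from the pose measured when the call began, along the tool's axes at that moment; what a row does not reach only later rows make up. The controller multiplies each number of a shift by 200 mm and each number of a turn by 45 degrees. A row lasts 1/8 s, in which the tool goes at most 62.5 mm and 10.7 degrees, less where a joint would pass 70% of its speed; a pose out of reach is approached as far as the arm can. A call with a number of a shift or a turn outside -1 to 1 is refused whole. A call with a gripper value outside its range is refused whole. OPENING is the opening in per cent of the stroke, from 0 (shut) to 100 (fully open), set as the call begins (- or left out, the last holds). The fingers move at their own pace and stop on an object; FORCE is the grip in N (left out, the last holds). Time passes only in rows, so rows that repeat a pose let the fingers close. It gives the time, the measured TCP pose, the force and the opening at its end, in the units of the state.
- manip.get_obs(): the state, without advancing time (a new reading comes with each control period).
- manip.camera(name): name is "side" or "top"; returns (picture, depth): 420x560x3 uint8, red, green, blue; 420x560 float32, m along the optical axis (not along the pixel's ray), 0 where there is no reading.
- manip.camera_model(name): a dict with "intrinsics" (3x3 intrinsics, pixels), "k1" (the pictures are not rectified: a ray, as slopes to the right and down, at radius r is drawn at 1 + k1 r^2 times it, then the intrinsics apply), "R" (3x3) and "t" (3): a world point X has camera coordinates R X + t. Camera axes: x right, y down, z forward; pixel columns grow to the right and rows downward; lengths in m; the calibration is good to about 2 mm. A picture is of the moment at which its call begins. camera_model takes no time and is no camera call.
- manip.hand_in(): hands the job in, once; it reports no verdict.
The state is a dict: "clock": time; "joint_pos": joint angles; "joint_velocities": joint speeds; "tau": joint torques, N m; "position": TCP position; "ee_rot": TCP orientation; "ft_force": force on the tool from outside, world axes, zero at the start; "torque": the same for the moment, N m; "grip_width": opening from 0.0 (shut) to 1.0 (fully open).
Only numpy, scipy, OpenCV 4.12 (cv2) and the standard library are available. Lean on these libraries where they do the work, as an engineer would, in place of code of your own. Each camera call takes 0.05 s, during which the arm holds its last target. There are 200 camera calls.

TASK

Stand every amber bottle that is on the bench in the empty bay of the round medicine safe: pull up the sprung pin on its clear cover, turn the cover until the window is over that bay and let the pin drop into the hole there. When all are in, turn the cover back until the window is over the blank deck with the pin dropped home, then press the T-key into the lock on the hub, feeling round until it drops in, and turn it clockwise until the bolt is fully out. Put the key back upright in its stand, and leave the other things on the bench where they are.

Things in the scene. Friction and masses are not known exactly. Their poses are not given: they have to be found in the camera images.
- safe: Round white medicine safe, 296 mm across, fixed; origin under its centre on the bench, z up. Three 120-degree thirds inside a wall of inner radius 128 mm, round a post of radius 24 mm: left bay (centred 60 degrees from its +x towards its +y), right bay (60 degrees towards -y), blank deck (on its -x). Walls 5 mm thick, 58 mm high part them. One bay is filled by a carton, the other is empty.
- left_bay (a point): Middle of the left bay's floor, 82 mm from the safe's axis; the floor is 6 mm above the bench
- right_bay (a point): Middle of the right bay's floor, 82 mm from the safe's axis; the floor is 6 mm above the bench
- blank_deck (a point): Middle of the solid blank deck, 92 mm above the bench, 82 mm from the safe's axis
- cover (a joint): Angle of the clear flat cover that turns on the safe's axis (98 to 104 mm above the bench), rad, positive anticlockwise from above, -2.2 to 2.2. 0: window over the blank deck, pin on the safe's +x side; +2.094: over the right bay; -2.094: over the left bay. Each of these has a hole for the pin in the rim; between them the pin rides on the rim. Turns with about 1 N at the pin.
- window (a point): Middle of the cover's 120-degree window, 82 mm from the axis, level with the cover's top; turns with the cover. The window is free from 40 mm to the outer wall at 128 mm from the axis. Bottles standing in a bay pass under the cover with 8 mm to spare
- pin (a joint): Lift of the sprung index pin on the cover, m: 0 home in a hole, about 0.011 riding on the rim, 0.022 fully pulled. Lifted by more than 0.012 it lets the cover turn. Its spring pulls it down with 5 N at 0, 10 N at 0.022. The hole gives it 1.5 mm of play each way and its tip is rounded, so it centres itself.
- pin_knob (a point): Middle of the pin's round black knob, 34 mm across, which spins freely on its stem, 122 to 148 mm above the bench when the pin is home, 138 mm from the safe's axis, opposite the window; goes up with the pin and round with the cover
- lock_mouth (a point): Mouth of the lock, facing up, on the fixed steel hub (48 mm across) at the safe's axis, 138 mm above the bench. A round bore 23.5 mm across leads 8 mm down to a stiff turning plug with a square socket, 17.4 mm wide, 14 mm deep, at an unknown angle. The key fits every 90 degrees, within about 0.15 rad, and then drops 14 mm; turning the plug takes about 0.2 N m.
- lock_bolt (a joint): How far the lock's bolt stands out of the hub towards the safe's -x, m: 0 drawn in, 0.012 fully out, in the slot of the cover's collar (only when the cover is at 0). The key turned clockwise from above first meets up to 0.75 rad of lost motion, then drives the bolt out over 1 rad to its stop.
- key: Steel T-key, 110 mm high, 200 g, upright in its stand at the start; origin at the centre of its tip, z up the shank. Square bit 15 mm wide over the lower 50 mm, tapered to 12 mm over the last 3 mm; shank 12 mm round; crossbar on top, 90 mm long along the key's x, 16 mm wide and high, its middle 102 mm above the tip.
- key_stand: Round grey key stand, fixed, 68 mm across the foot, 52 mm high; origin under its centre. A round bore, 25 mm across at its mouth and a little wider below, goes down to a floor 10 mm above the bench; the key stands in it upright, tip on that floor, at any turn.
- bottle_a: Amber bottle, body 42 mm across and 52 mm high, with a white twist cap 32 mm across from 58 to 84 mm above its foot; 84 mm high in all, about 110 g, bottom-heavy; origin under its centre, z up. May be absent. Stands on the bench at the start.
- bottle_b: Amber bottle, body 42 mm across and 52 mm high, with a white twist cap 32 mm across from 58 to 84 mm above its foot; 84 mm high in all, about 110 g, bottom-heavy; origin under its centre, z up. May be absent. Stands on the bench at the start.
- bottle_c: Amber bottle, body 42 mm across and 52 mm high, with a white twist cap 32 mm across from 58 to 84 mm above its foot; 84 mm high in all, about 110 g, bottom-heavy; origin under its centre, z up. May be absent. Stands on the bench at the start.
- carton_left: White stock carton, 66 x 116 x 70 mm high, that fills the left bay so that no bottle fits there; origin under its centre. Present only if the left bay is the full one.
- carton_right: White stock carton, 66 x 116 x 70 mm high, that fills the right bay so that no bottle fits there; origin under its centre. Present only if the right bay is the full one.
- organiser: Purple pill organiser, 56 x 190 x 28 mm, leave alone; origin under its centre
- depressor_tray: Stainless tray of wooden tongue depressors, 220 x 100 x 22 mm, leave alone; origin under its centre
- tablet_splitter: Clear tablet splitter, 85 x 50 x 30 mm, leave alone; origin under its centre
- pill_pot: White ceramic egg-shaped pill pot, 66 mm across, 84 mm high, leave alone; origin under its centre
- cotton_jar: Glass jar with a steel lid, 70 mm across, 90 mm high, leave alone; origin under its centre

How it is judged:
On the way, in this order (a step that is already met when the one before it is completed fails the run):
1. the cover has been turned so that its window is over a bay, with the pin home in the hole there ((value of joint cover above 2.03 rad or value of joint cover below -2.03 rad) and value of joint pin below 0.003 m), for 0.2 s.
2. every bottle stands on the floor of the bay (z of each of bottle_a, bottle_b, bottle_c in the frame of safe below 0.02 m and horizontal distance between each of bottle_a, bottle_b, bottle_c and safe below 0.115 m and angle between each of bottle_a, bottle_b, bottle_c's own z axis and vertical below 0.3 rad), for 0.2 s.
3. the cover is back with its window over the blank deck and the pin home (value of joint cover between -0.05 and 0.05 rad and value of joint pin below 0.003 m), for 0.2 s.
4. the key stands in the lock and has turned the bolt fully out (value of joint lock_bolt above 0.0105 m and horizontal distance between key and lock_mouth below 0.008 m and z of key in the frame of lock_mouth below -0.012 m), for 0.1 s.
At the end, for the whole second after the job is handed in: Bottles upright (0.3 rad) in the safe, foot at most 20 mm above the bench and within 115 mm of its axis; cover within 0.05 rad of 0, pin within 3 mm of home; bolt out 10.5 mm or more; key upright in its stand (tip within 8 mm of its axis, at most 16 mm above the bench), at rest (all of step 2 and all of step 3 and value of joint lock_bolt above 0.0105 m and horizontal distance between key and key_stand below 0.008 m and z of key in the frame of key_stand below 0.016 m and angle between key's own z axis and vertical below 0.2 rad and linear speed of key below 0.03 m/s); the robot touches nothing.
It fails at once if one of the other things on the bench is pushed more than 30 mm (distance of any of organiser, depressor_tray, tablet_splitter, pill_pot, cotton_jar from where it was at the start of the episode above 0.03 m).
Of carton_left, carton_right only 1 to 1 are there at a start; the rules pass over those that are not, and their reading is None.
Of bottle_a, bottle_b, bottle_c only 2 to 3 are there at a start; the rules pass over those that are not, and their reading is None.
At some moment in a run one of bottle_a, bottle_b, bottle_c may be knocked a few centimetres aside while the robot is not near it.
It also fails if it takes over 208 s, if anything falls off the work surface, if the arm or the gripper's body presses on something with over 40 N, if the wrist force passes 120 N, or if a joint passes its speed limit or range.

## Working session

There is one attempt and no reset: what is moved stays moved. The work goes in short steps, Python scripts to look and compute and a shell command to move; the robot and the scene stay as the last step left them, time stands still between calls to the robot, and variables do not carry over. Pictures are saved under pics/ and viewed, about 12 in all and at most 16, crops included, and the job is handed in when it is done.

```bash
ls; mkdir -p pics; python3 - <<'E'
from workcell import manip
import cv2,numpy as np
np.set_printoptions(precision=4,suppress=True)
o=manip.get_obs();print(o)
print(manip.pinch_z)
for n in("top","side"):
    p,d=manip.camera(n);cv2.imwrite(f"pics/{n}0.png",p[...,::-1]);np.save(f"pics/{n}0.npy",d)
    print(n,manip.camera_model(n))
E
```

```text
pics
{'clock': 0.0, 'joint_pos': array([ 1.1234,  0.3329, -0.0647,  1.461 ,  0.0216,  1.3499, -0.0885]), 'joint_velocities': array([ 0.    , -0.0007, -0.0004, -0.0021,  0.0003, -0.0026,  0.0008]), 'tau': array([ -0.0006, -62.5445,   0.0488, -39.1606,   0.0161,   0.0099,
         0.    ]), 'position': array([ 0.2574, -0.5691,  0.2305]), 'ee_rot': array([-0.5939,  0.3838, -0.3829,  0.5944]), 'ft_force': array([ 0.1592, -0.0558, -0.5026]), 'torque': array([-0.0042, -0.017 , -0.0904]), 'grip_width': 0.9995351712328054}
0.0187
top {'intrinsics': array([[385.3431,   0.    , 276.7631],
       [  0.    , 385.3431, 210.3151],
       [  0.    ,   0.    ,   1.    ]]), 'k1': 0.03670493500801486, 'R': array([[ 0.0027, -1.    ,  0.0006],
       [-0.9835, -0.0028, -0.1808],
       [ 0.1808, -0.0001, -0.9835]]), 't': array([0.0334, 0.5197, 1.233 ])}
side {'intrinsics': array([[486.6974,   0.    , 273.0286],
       [  0.    , 486.6974, 208.2853],
       [  0.    ,   0.    ,   1.    ]]), 'k1': 0.04648115312509957, 'R': array([[-0.7706, -0.6369, -0.024 ],
       [-0.3337,  0.4352, -0.8362],
       [ 0.543 , -0.6364, -0.5479]]), 't': array([0.3963, 0.2619, 1.0848])}
```

View pics/top0.png

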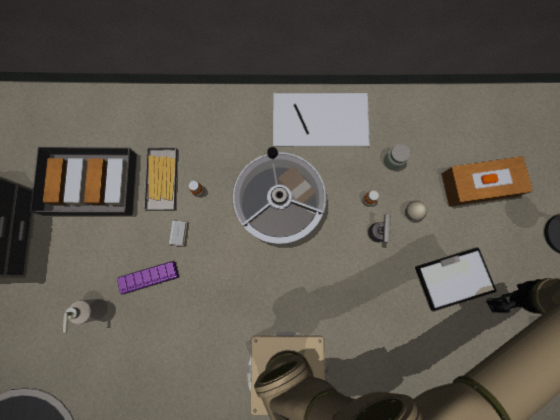

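View pics/side0.png

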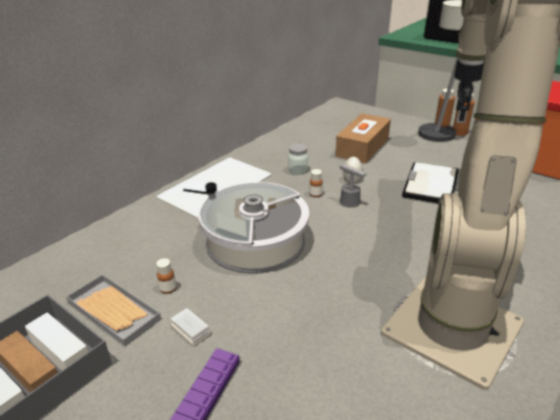

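Top view (up = +x, left = +y): safe hub at (280,196), pin knob (272,153), carton under the cover on the right, bottles at (195,187) and (371,198), key in its stand at (379,232). The side view agrees on two bottles. The arm hides part of the near bench.

```bash
cat > h.py <<'E'
import cv2,numpy as np
from workcell import manip
from scipy.spatial.transform import Rotation as Ro
np.set_printoptions(precision=4,suppress=True)
def ray(n,u,v):
    m=manip.camera_model(n);K=np.array(m["intrinsics"]);R=np.array(m["R"]);t=np.array(m["t"])
    p=cv2.undistortPoints(np.array([[[u,v]]],float),K,np.array([m["k1"],0,0,0,0]))[0,0]
    return -R.T@t, R.T@np.array([p[0],p[1],1])
def onz(n,u,v,z):
    c,d=ray(n,u,v);return c+d*(z-c[2])/d[2]
def atd(n,u,v,dep):
    c,d=ray(n,u,v);return c+d*dep
def pix(n,X):
    m=manip.camera_model(n);K=np.array(m["intrinsics"]);R=np.array(m["R"]);t=np.array(m["t"])
    return cv2.projectPoints(np.array([X],float),cv2.Rodrigues(R)[0],t,K,np.array([m["k1"],0,0,0,0]))[0][0,0]
def shot(n,name):
    p,d=manip.camera(n);b=p[...,::-1].copy();cv2.imwrite(f"pics/{name}.png",b);return b,d
def goto(x,y,z,yaw=None,tilt=None):
    """rows needed: scaled tool offset and turn to put TCP at xyz, tool down, jaw axis (tool x) at yaw in world"""
    o=manip.get_obs();R=Ro.from_quat(o["ee_rot"]);off=R.inv().apply(np.array([x,y,z])-o["position"])/0.2
    if yaw is None: rv=np.zeros(3)
    else:
        best=None
        for k in (0,np.pi):
            zz=np.array([0,0,-1.]);xx=np.array([np.cos(yaw+k),np.sin(yaw+k),0]);yy=np.cross(zz,xx)
            r=(R.inv()*Ro.from_matrix(np.c_[xx,yy,zz])).as_rotvec()
            if best is None or np.linalg.norm(r)<np.linalg.norm(best):best=r
        rv=best/(np.pi/4)
    print("pos",o["position"],"dist mm",np.linalg.norm(off)*200,"off",off.round(4),"turn",np.round(rv,4))
E
python3 - <<'E'
from h import *
o=manip.get_obs();print("R\n",Ro.from_quat(o["ee_rot"]).as_matrix())
for n in("top","side"):
    b=cv2.imread(f"pics/{n}0.png");hsv=cv2.cvtColor(b,cv2.COLOR_BGR2HSV);D=np.load(f"pics/{n}0.npy")
    m=cv2.inRange(hsv,(3,110,50),(16,255,255))
    k,l,s,c=cv2.connectedComponentsWithStats(m)
    for i in range(1,k):
        if s[i,4]>15: print(n,"amber",c[i],s[i],onz(n,*c[i],.03))
    dk=cv2.inRange(hsv,(0,0,0),(180,255,40))
    print("hub", [ (p,atd(n,*p,D[p[1],p[0]])) for p in ([(280,196),(272,153),(195,186),(372,196),(386,229)] if n=="top" else [(254,203),(211,187),(165,264),(316,175),(353,170)])])
b=cv2.imread("pics/top0.png");a=cv2.resize(b[140:260,220:340],(480,480),interpolation=cv2.INTER_CUBIC)
c=cv2.resize(b[170:250,355:435],(320,320),interpolation=cv2.INTER_CUBIC);d=cv2.resize(b[170:210,175:215],(160,160),interpolation=cv2.INTER_CUBIC)
im=np.zeros((480,800,3),np.uint8);im[:,:480]=a;im[:320,480:]=c;im[320:,480:640]=d;cv2.imwrite("pics/z0.png",im)
E
```

```text
R
 [[ 0.4123 -0.0006  0.9111]
 [-0.9111  0.0011  0.4123]
 [-0.0012 -1.     -0.0001]]
top amber [490.8947 179.3169] [ 451  156   81   47 2108] [ 0.6315 -0.6889  0.03  ]
top amber [ 52.538 180.087] [ 43 158  20  45 736] [0.6244 0.7918 0.03  ]
top amber [ 93.0947 180.624 ] [ 84 159  20  45 718] [0.6233 0.6572 0.03  ]
top amber [489.4656 178.3511] [482 174  16  10 131] [ 0.6348 -0.6844  0.03  ]
top amber [197.3191 189.8298] [190 183  12  12  47] [0.5928 0.3048 0.03  ]
top amber [368.6327 199.3673] [365 193  12  11  49] [ 0.5613 -0.2755  0.03  ]
hub [((280, 196), array([0.5537, 0.0248, 0.1135])), ((272, 153), array([0.6839, 0.0504, 0.1485])), ((195, 186), array([0.5924, 0.3013, 0.0849])), ((372, 196), array([ 0.5607, -0.2733,  0.0854])), ((386, 229), array([ 0.4485, -0.3033,  0.12  ]))]
side amber [549.0639 145.0581] [ 532   80   28   99 1393] [ 0.0746 -1.      0.03  ]
side amber [439.6087 105.6812] [436  95   8  27  69] [ 0.534 -1.135  0.03 ]
side amber [447.8778 112.5889] [442  96  13  31 180] [ 0.4758 -1.0831  0.03  ]
side amber [463.8214 122.127 ] [453 101  21  35 252] [ 0.3871 -1.0264  0.03  ]
side amber [362.2229 139.3117] [ 337  115   53   47 1373] [ 0.6243 -0.6586  0.03  ]
side amber [363.0244 125.8537] [359 123   9   6  41] [ 0.6856 -0.7667  0.03  ]
side amber [315.8113 182.5849] [310 180  12   6  53] [ 0.5762 -0.2923  0.03  ]
side amber [165.1939 276.3776] [157 271  16  10  98] [0.6055 0.3055 0.03  ]
side amber [133.6207 317.5172] [126 315  17   6  29] [0.5533 0.4387 0.03  ]
side amber [115.1311 324.5574] [101 319  30  11  61] [0.5681 0.4765 0.03  ]
side amber [ 24.7443 360.6911] [   0  332   56   58 1803] [0.63   0.6464 0.03  ]
hub [((254, 203), array([0.5424, 0.0395, 0.1339])), ((211, 187), array([0.6793, 0.0619, 0.1441])), ((165, 264), array([0.588 , 0.3112, 0.082 ])), ((316, 175), array([ 0.557 , -0.2643,  0.077 ])), ((353, 170), array([ 0.4477, -0.2985,  0.1158]))]
```

View pics/z0.png

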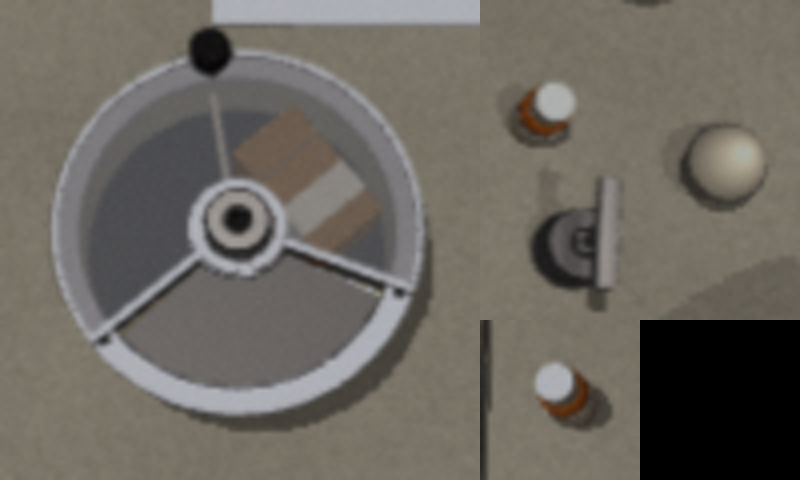

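Zoom: two bottles, key crossbar roughly along the image's vertical at z≈0.12, brown/white carton in the right bay, so the left bay is empty. The tool's y axis is the approach direction. I'll refine the positions now.

```bash
python3 - <<'E'
s=open('h.py').read()
s=s.replace("zz=np.array([0,0,-1.]);xx=np.array([np.cos(yaw+k),np.sin(yaw+k),0]);yy=np.cross(zz,xx)","yy=np.array([0,0,-1.]);xx=np.array([np.cos(yaw+k),np.sin(yaw+k),0]);zz=np.cross(xx,yy)")
s+='''
def blob(mask,near,minA=6):
    k,l,st,c=cv2.connectedComponentsWithStats(mask.astype(np.uint8))
    i=min((i for i in range(1,k) if st[i,4]>=minA),key=lambda i:np.hypot(*(c[i]-near)))
    return c[i],st[i],l==i
def tri(pt,ps):
    c1,d1=ray("top",*pt);c2,d2=ray("side",*ps);s=np.linalg.lstsq(np.c_[d1,-d2],c2-c1,rcond=None)[0]
    a,b=c1+s[0]*d1,c2+s[1]*d2;return (a+b)/2,np.linalg.norm(a-b)
def box(sh,u,v,r):
    m=np.zeros(sh[:2],bool);m[v-r:v+r+1,u-r:u+r+1]=1;return m
'''
open('h.py','w').write(s)
E
python3 - <<'E'
from h import *
I={n:cv2.imread(f"pics/{n}0.png") for n in("top","side")};V={n:I[n].max(2) for n in I};D={n:np.load(f"pics/{n}0.npy") for n in I}
def pts(n,m):
    return np.array([atd(n,u,v,D[n][v,u]) for v,u in zip(*np.nonzero(m)) if D[n][v,u]>0])
# knob
kt,_,_=blob((V["top"]<45)&box(V["top"].shape,272,153,9),(272,152)); ks,_,_=blob((V["side"]<50)&box(V["side"].shape,211,188,8),(211,187))
print("knob",kt,ks,tri(kt,ks),onz("top",*kt,.145))
bt,st,_=blob((V["top"]<60)&box(V["top"].shape,279,194,5),(279,194),3);print("bore",bt,st,onz("top",*bt,.137))
# rim: points by depth z 0.09..0.1 bright
for n,(u,v) in {"top":(280,198),"side":(254,225)}.items():
    m=(V[n]>110)&box(V[n].shape,u,v,60);P=pts(n,m);
    for z0,z1 in((.085,.107),):
        Q=P[(P[:,2]>z0)&(P[:,2]<z1)];Q=Q[np.hypot(Q[:,0]-.55,Q[:,1]-.03)>.118]
        A=np.c_[2*Q[:,:2],np.ones(len(Q))];x=np.linalg.lstsq(A,(Q[:,:2]**2).sum(1),rcond=None)[0];print(n,"rim fit",len(Q),x[:2],np.sqrt(x[2]+x[:2]@x[:2]),np.median(Q[:,2]))
# caps
for (u,v),(us,vs) in (((194,186),(165,264)),((373,195),(316,175))):
    ct,a,_=blob((V["top"]>150)&box(V["top"].shape,u,v,8),(u,v));P=pts("side",box(V["side"].shape,us,vs,10));P=P[P[:,2]>.06]
    cs,b,_=blob((V["side"]>150)&box(V["side"].shape,us,vs,12),(us,vs))
    print("cap",ct,a[2:],onz("top",*ct,.082),"side cap",cs,b[2:],onz("side",*cs,.075),"depth>60mm mean",P.mean(0))
# key bar & stand
P=pts("top",box(V["top"].shape,386,228,20));Q=P[P[:,2]>.1];c,(w,h),a=cv2.minAreaRect(Q[:,:2].astype(np.float32));print("bar",len(Q),Q.mean(0),c,w,h,a)
Q=pts("side",box(V["side"].shape,352,172,22));Q=Q[(Q[:,2]>.1)&(Q[:,2]<.13)&(np.hypot(Q[:,0]-.448,Q[:,1]+.3)<.06)];print("bar side",len(Q),Q.mean(0),np.linalg.svd(Q-Q.mean(0))[2][0])
for n,(u,v) in {"top":(380,232),"side":(351,195)}.items():
    P=pts(n,box(V[n].shape,u,v,18));Q=P[(P[:,2]>.02)&(P[:,2]<.058)&(np.hypot(P[:,0]-.448,P[:,1]+.3)<.06)];print(n,"stand",len(Q),Q.min(0),Q.max(0),Q.mean(0))
E
```

```text
knob [272.0824 152.4   ] [210.3919 188.3784] (array([0.6934, 0.051 , 0.1291]), np.float64(0.0020245854855544276)) [0.6871 0.0502 0.145 ]
bore [279.0909 194.303 ] [276 192   7   6  33] [0.5538 0.0278 0.137 ]Traceback (most recent call last):
  File "<stdin>", line 11, in <module>
  File "<stdin>", line 4, in pts
  File "h.py", line 12, in atd
    c,d=ray(n,u,v);return c+d*dep
        ~~~^^^^^^^
  File "h.py", line 6, in ray
    m=manip.camera_model(n);K=np.array(m["intrinsics"]);R=np.array(m["R"]);t=np.array(m["t"])
ValueError: time passes only in moves, steps and waits
```

```bash
sed -i 's/^def ray/M={n:manip.camera_model(n) for n in ("top","side")}\ndef ray/; s/m=manip.camera_model(n);/m=M[n];/' h.py
python3 - <<'E'
from h import *
I={n:cv2.imread(f"pics/{n}0.png") for n in("top","side")};V={n:I[n].max(2) for n in I};D={n:np.load(f"pics/{n}0.npy") for n in I}
def pts(n,m):
    return np.array([atd(n,float(u),float(v),D[n][v,u]) for v,u in zip(*np.nonzero(m)) if D[n][v,u]>0])
for n,(u,v) in {"top":(280,198),"side":(254,225)}.items():
    m=(V[n]>110)&box(V[n].shape,u,v,60);P=pts(n,m);
    Q=P[(P[:,2]>.085)&(P[:,2]<.107)];Q=Q[np.hypot(Q[:,0]-.55,Q[:,1]-.03)>.118]
    A=np.c_[2*Q[:,:2],np.ones(len(Q))];x=np.linalg.lstsq(A,(Q[:,:2]**2).sum(1),rcond=None)[0];print(n,"rim fit",len(Q),x[:2],np.sqrt(x[2]+x[:2]@x[:2]),np.median(Q[:,2]))
for (u,v),(us,vs) in (((194,186),(165,264)),((373,195),(316,175))):
    ct,a,_=blob((V["top"]>150)&box(V["top"].shape,u,v,8),(u,v));P=pts("side",box(V["side"].shape,us,vs,10));P=P[P[:,2]>.06]
    cs,b,_=blob((V["side"]>150)&box(V["side"].shape,us,vs,12),(us,vs))
    print("cap",ct,a[2:],onz("top",*ct,.082),"side cap",cs,b[2:],onz("side",*cs,.075),"depth mean",P.mean(0))
P=pts("top",box(V["top"].shape,386,228,20));Q=P[P[:,2]>.1];c,(w,h),a=cv2.minAreaRect(Q[:,:2].astype(np.float32));print("bar",len(Q),Q.mean(0),c,w,h,a)
Q=pts("side",box(V["side"].shape,352,172,22));Q=Q[(Q[:,2]>.1)&(Q[:,2]<.13)&(np.hypot(Q[:,0]-.448,Q[:,1]+.3)<.06)];print("bar side",len(Q),Q.mean(0),np.linalg.svd(Q-Q.mean(0))[2][0])
for n,(u,v) in {"top":(380,232),"side":(351,195)}.items():
    P=pts(n,box(V[n].shape,u,v,18));Q=P[(P[:,2]>.02)&(P[:,2]<.058)&(np.hypot(P[:,0]-.448,P[:,1]+.3)<.06)];print(n,"stand",len(Q),Q.min(0),Q.max(0),Q.mean(0))
goto(.687,.05,.2305,None)
E
```

```text
top rim fit 1579 [0.5531 0.0284] 0.1375098481455714 0.10172821075326999
side rim fit 2403 [0.5505 0.0326] 0.13690786991718543 0.10053739013664387
cap [192.9077 184.9077] [ 9  9 65] [0.5968 0.3088 0.082 ] side cap [164.3736 262.967 ] [ 25  25 546] [0.5996 0.3047 0.075 ] depth mean [0.5916 0.3146 0.0762]
cap [373.6406 194.8281] [ 9  9 64] [ 0.5653 -0.2796  0.082 ] side cap [317.0892 174.4149] [ 25  25 482] [ 0.5585 -0.2723  0.075 ] depth mean [ 0.5601 -0.2706  0.075 ]
bar 163 [ 0.4515 -0.3057  0.1179] (0.4526578187942505, -0.30740711092948914) 0.01750570349395275 0.08851268887519836 84.64783477783203
bar side 168 [ 0.45   -0.2997  0.1127] [-0.9961  0.0881 -0.0024]
top stand 216 [ 0.423  -0.336   0.0206] [ 0.4814 -0.2729  0.0579] [ 0.4507 -0.2938  0.0463]
side stand 292 [ 0.4218 -0.3334  0.02  ] [ 0.4805 -0.2694  0.0579] [ 0.4457 -0.2916  0.0414]
pos [ 0.2575 -0.5691  0.2306] dist mm 753.5361542249268 off [-1.935   0.0028  3.2328] turn [0. 0. 0.]
```

```bash
P='python3 -m pendant'
$P '{"offset":[[-0.15,-0.05,0.25],[-0.3,-0.05,0.5],[-0.45,-0.05,0.75],[-0.6,-0.05,1.0],[-0.6,-0.05,1.0]],"turn":[[0,0,0],[0,0,0],[0,0,0],[0,0,0],[0,0,0]]}' 100 40
$P '{"offset":[[-0.15,0,0.25],[-0.3,0,0.5],[-0.45,0,0.75],[-0.6,0,1.0],[-0.6,0,1.0]],"turn":[[0,0,0],[0,0,0],[0,0,0],[0,0,0],[0,0,0]]}'
$P '{"offset":[[-0.15,0,0.25],[-0.3,0,0.5],[-0.45,0,0.75],[-0.6,0,1.0],[-0.6,0,1.0],[-0.6,0,1.0]],"turn":[[0,0.1,0],[0,0.2,0],[0,0.3,0],[0,0.4,0],[0,0.54,0],[0,0.54,0]]}'
python3 -c "
from h import *
goto(.690,.0503,.19,-np.pi/2);print(manip.get_obs()['joint_pos'])
b,d=shot('top','t1');b2,d=shot('side','s1')
cv2.imwrite('pics/v1.png',np.hstack([b[:,:],b2[:,300:540]]))"
```

```text
clock: 0.72
position: [0.3935, -0.3728, 0.2408]
ee_rot: [-0.595, 0.381, -0.381, 0.597]
ft_force: [-0.7, -0.7, 0.9]
grip_width: 1.002
clock: 1.35
position: [0.5266, -0.1754, 0.241]
ee_rot: [-0.596, 0.379, -0.378, 0.599]
ft_force: [0.0, -0.2, 0.6]
grip_width: 0.999
clock: 2.1
position: [0.6564, 0.0172, 0.2411]
ee_rot: [-0.503, 0.497, -0.495, 0.505]
ft_force: [-1.1, 0.0, 0.4]
grip_width: 1.0
pos [0.6564 0.0172 0.2411] dist mm 69.55899790929642 off [-0.1621  0.2559  0.1709] turn [ 0.0008  0.0204 -0.0046]
[ 0.2161  0.4327 -0.4329  1.3343  0.1754  1.4127 -1.7638]
```

View pics/v1.png

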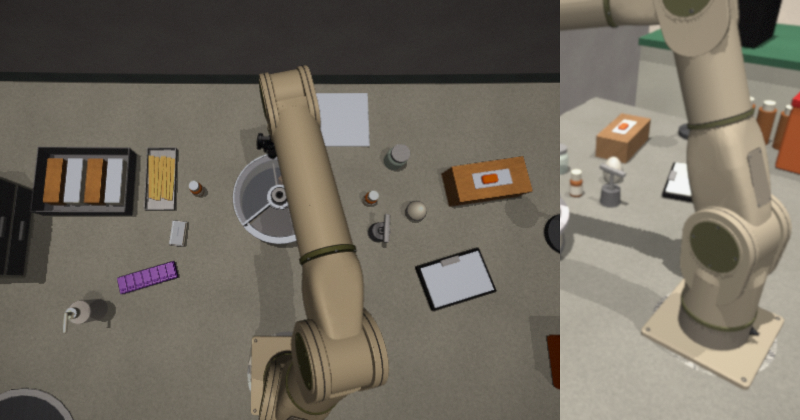

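Nothing new uncovered: there are two bottles only, at (195,187) and (371,198). I'll turn the hand to yaw 0 (tool axes = X, -Z, Y) above the knob.

```bash
P='python3 -m pendant'
$P '{"offset":[[-0.08,0,0.08],[-0.16,0,0.17],[-0.16,0,0.17],[-0.16,0,0.17],[-0.16,0,0.17]],"turn":[[0,-0.2,0],[0,-0.4,0],[0,-0.6,0],[0,-0.8,0],[0,-1,0]]}' 70
$P '{"offset":[[0,0,0],[0,0,0],[0,0,0],[0,0,0],[0,0,0]],"turn":[[0,-0.2,0],[0,-0.4,0],[0,-0.6,0],[0,-0.8,0],[0,-0.98,0]]}'
python3 -c "
from h import *
goto(.690,.0503,.122,0);print(manip.get_obs()['joint_pos'])"
```

```text
clock: 2.82
position: [0.6897, 0.047, 0.2419]
ee_rot: [-0.655, 0.264, -0.263, 0.657]
ft_force: [0.1, -0.0, -0.1]
grip_width: 0.7
clock: 3.45
position: [0.6896, 0.0451, 0.2421]
ee_rot: [-0.707, -0.004, 0.004, 0.708]
ft_force: [-0.8, 0.3, -0.2]
grip_width: 0.697
pos [0.6896 0.0451 0.2421] dist mm 120.17354785717922 off [0.0022 0.6003 0.025 ] turn [-0.0021  0.0138  0.0006]
[ 0.3101  0.5638 -0.6919  1.2138  0.348   1.4795 -0.3228]
```

```bash
P='python3 -m pendant'
$P '{"offset":[[0,0.25,0.025],[0,0.45,0.025],[0,0.59,0.025],[0,0.59,0.025]],"turn":[[0,0,0],[0,0,0],[0,0,0],[0,0,0]]}' 70
$P '{"offset":[[0,0,0],[0,0,0],[0,0,0],[0,0,0],[0,0,0]],"turn":[[0,0,0],[0,0,0],[0,0,0],[0,0,0],[0,0,0]]}' 0 40
$P '{"offset":[[0,-0.03,0],[0,-0.06,0],[0,-0.09,0],[0,-0.09,0]],"turn":[[0,0,0],[0,0,0],[0,0,0],[0,0,0]]}'
python3 -c "
from h import *
b,d=shot('side','s2');cv2.imwrite('pics/v2.png',cv2.resize(b[130:290,150:350],(800,640))[:600])
print(manip.get_obs()['torque'])"
```

```text
clock: 3.95
position: [0.6883, 0.0482, 0.122]
ee_rot: [-0.707, -0.003, 0.005, 0.707]
ft_force: [-0.6, -0.2, -0.5]
grip_width: 0.703
clock: 4.58
position: [0.6904, 0.0479, 0.1243]
ee_rot: [-0.707, -0.004, 0.003, 0.707]
ft_force: [6.1, -0.7, -0.1]
grip_width: 0.383
clock: 5.08
position: [0.6904, 0.0477, 0.1425]
ee_rot: [-0.707, -0.004, 0.003, 0.707]
ft_force: [3.2, 0.1, -9.4]
grip_width: 0.383
[ 0.0531 -0.8116  0.005 ]
```

View pics/v2.png

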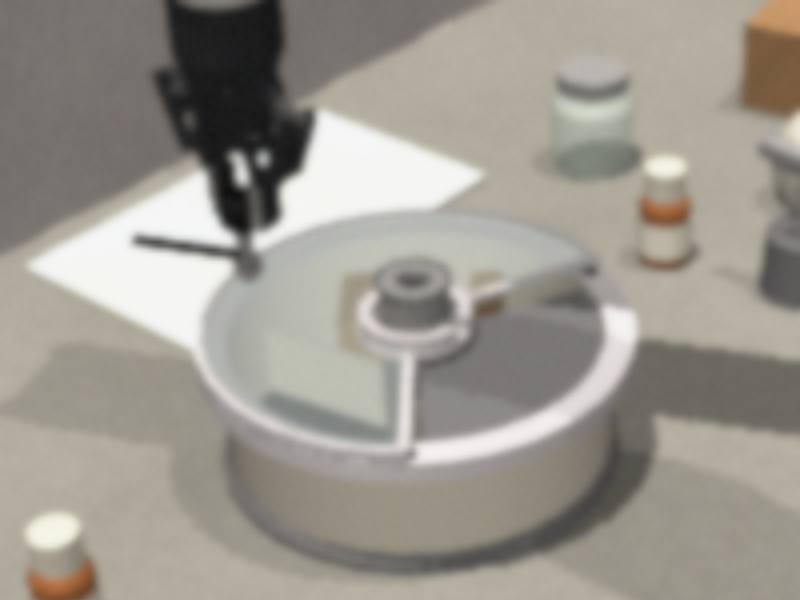

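The side view shows the knob gripped and the pin lifted, with 9.4 N on the wrist, and the cover unchanged. Next I'll compute the arc.

```bash
cat >> h.py <<'E'
def arc(c,r,a0,a1,n):
    o=manip.get_obs();R=Ro.from_quat(o["ee_rot"]);z=np.zeros(3);p0=c+r*np.array([np.cos(a0),np.sin(a0)])
    print([[float(q) for q in (R.inv().apply(np.r_[c+r*np.array([np.cos(a),np.sin(a)])-p0,0])/.2).round(3)] for a in np.linspace(a0,a1,n+1)[1:]])
E
python3 -c "
from h import *
c=np.array([.5535,.029])
arc(c,.138,.152,.152-1.047,10);arc(c,.138,.152-1.047,.152-2.094,10)"
```

```text
[[0.006, -0.0, -0.072], [0.005, -0.0, -0.144], [-0.003, -0.0, -0.216], [-0.019, -0.0, -0.286], [-0.043, -0.0, -0.355], [-0.073, -0.0, -0.42], [-0.11, -0.001, -0.482], [-0.153, -0.001, -0.54], [-0.203, -0.001, -0.593], [-0.257, -0.001, -0.64]]
[[-0.059, -0.0, -0.042], [-0.122, -0.0, -0.077], [-0.189, -0.0, -0.105], [-0.258, -0.001, -0.126], [-0.328, -0.001, -0.14], [-0.4, -0.001, -0.147], [-0.472, -0.001, -0.146], [-0.544, -0.001, -0.137], [-0.615, -0.001, -0.121], [-0.683, -0.002, -0.098]]
```

```bash
P='python3 -m pendant'
$P '{"offset":[[0.006,0,-0.072],[0.005,0,-0.144],[-0.003,0,-0.216],[-0.019,0,-0.286],[-0.043,0,-0.355],[-0.073,0,-0.42],[-0.11,0,-0.482],[-0.153,0,-0.54],[-0.203,0,-0.593],[-0.257,0,-0.64],[-0.257,0,-0.64]],"turn":[[0,0,0],[0,0,0],[0,0,0],[0,0,0],[0,0,0],[0,0,0],[0,0,0],[0,0,0],[0,0,0],[0,0,0],[0,0,0]]}'
python3 -c "
from h import *
o=manip.get_obs();p=o['position']-[.5535,.029,0];print(np.hypot(p[0],p[1]),np.arctan2(p[1],p[0]),o['torque'],o['joint_pos'])"
```

```text
clock: 6.5
position: [0.6397, -0.0844, 0.1418]
ee_rot: [0.708, 0.003, -0.002, -0.706]
ft_force: [3.6, -6.0, -10.0]
grip_width: 0.38
0.14246230334658916 -0.9208160080151893 [-1.4374 -0.8374  0.0093] [ 0.552   0.5219 -0.673   1.4872  0.3366  1.2477 -0.1559]
```

```bash
P='python3 -m pendant'
$P '{"offset":[[-0.059,0,-0.042],[-0.122,0,-0.077],[-0.189,0,-0.105],[-0.258,0,-0.126],[-0.328,0,-0.14],[-0.4,0,-0.147],[-0.472,0,-0.146],[-0.544,0,-0.137],[-0.615,0,-0.121],[-0.683,0,-0.098],[-0.683,0,-0.098]],"turn":[[0,0,0],[0,0,0],[0,0,0],[0,0,0],[0,0,0],[0,0,0],[0,0,0],[0,0,0],[0,0,0],[0,0,0],[0,0,0]]}'
python3 -c "
from h import *
o=manip.get_obs();p=o['position']-[.5535,.029,0];print(np.hypot(p[0],p[1]),np.arctan2(p[1],p[0]),o['torque'],o['joint_pos'])
b,d=shot('top','t3');c,d=shot('side','s3');cv2.imwrite('pics/v3.png',np.hstack([cv2.resize(b[130:270,210:350],(400,400)),cv2.resize(c[150:290,180:320],(400,400))]))"
```

```text
clock: 7.88
position: [0.5021, -0.1043, 0.1416]
ee_rot: [0.708, 0.003, -0.002, -0.706]
ft_force: [0.0, 1.1, -9.2]
grip_width: 0.38
0.14287305690475263 -1.9385496234763566 [ 0.2157  0.1129 -0.0025] [ 0.7739  0.2324 -0.7329  1.8371  0.1739  1.1349 -0.0119]
```

View pics/v3.png

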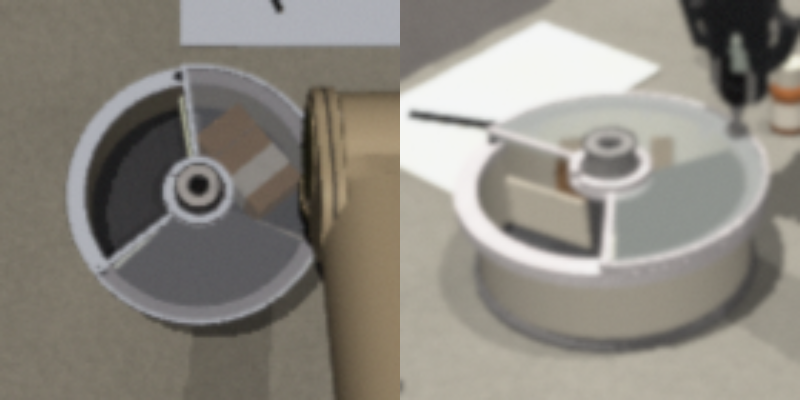

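The window is over the left bay. I'll let the pin down and read the height.

```bash
P='python3 -m pendant'
$P '{"offset":[[0,0.03,0],[0,0.06,0],[0,0.09,0],[0,0.09,0]],"turn":[[0,0,0],[0,0,0],[0,0,0],[0,0,0]]}'
python3 -c "
from h import *
o=manip.get_obs();p=o['position']-[.5535,.029,0];print(np.hypot(p[0],p[1]),np.arctan2(p[1],p[0]),o['torque'])"
```

```text
clock: 8.48
position: [0.5041, -0.1051, 0.1241]
ee_rot: [0.708, 0.004, -0.001, -0.706]
ft_force: [0.1, -1.6, -2.8]
grip_width: 0.384
0.14291025689782955 -1.9236900482004866 [-0.2639  0.0074 -0.0026]
```

```bash
P='python3 -m pendant'
$P '{"offset":[[0,0,0],[0,0,0],[0,0,0],[0,-0.3,0],[0,-0.6,0],[0,-0.6,0]],"turn":[[0,0,0],[0,0,0],[0,0,0],[0,0,0],[0,0,0],[0,0,0]]}' 75
cat >> h.py <<'E'
def caps(name):
    """bottle caps: white blob next to amber, both views"""
    for n,z in(("top",.083),("side",.073)):
        b,d=shot(n,name+n);hsv=cv2.cvtColor(b,cv2.COLOR_BGR2HSV)
        am=cv2.dilate(cv2.inRange(hsv,(3,110,50),(16,255,255)),np.ones((5,5)))
        w=((b.max(2)>130)&(hsv[...,1]<70)).astype(np.uint8);k,l,s,c=cv2.connectedComponentsWithStats(w)
        for i in range(1,k):
            if 20<s[i,4]<1000 and (am[l==i]>0).any():
                X=onz(n,*c[i],z)
                if np.hypot(*X[:2])<.85 and abs(X[1])<.5: print(n,c[i],s[i,4],X)
E
python3 -c "
from h import *
caps('c1_')
b=cv2.imread('pics/c1_top.png');V=b.max(2);m,s,_=blob((V<45)&box(V.shape,305,230,25),(310,230));print('knob top',m,s,onz('top',*m,.147))
goto(.562,-.276,.2,0)"
```

```text
clock: 9.22
position: [0.506, -0.1047, 0.2489]
ee_rot: [0.709, 0.006, 0.001, -0.705]
ft_force: [0.6, 0.2, -0.4]
grip_width: 0.752
top [192.7532 184.7403] 77 [0.5971 0.3092 0.083 ]
side [117.1766 311.8387] 719 [0.5542 0.4712 0.073 ]
knob top [319.7612 210.4478] [316 205   9  11  67] [ 0.5013 -0.0966  0.147 ]
pos [ 0.5038 -0.1048  0.2444] dist mm 186.15570523042217 off [ 0.2845  0.2262 -0.8569] turn [0.0048 0.0085 0.0053]
```

```bash
P='python3 -m pendant'
$P '{"offset":[[0.07,0.0,-0.21],[0.14,0.05,-0.43],[0.21,0.1,-0.64],[0.285,0.15,-0.857],[0.285,0.15,-0.857]],"turn":[[0,0,0],[0,0,0],[0,0,0],[0,0,0],[0,0,0]]}' 75
python3 -c "
from h import *
goto(.562,-.276,.058,0)
b,d=shot('side','s4');c,d=shot('top','t4');cv2.imwrite('pics/v4.png',np.hstack([cv2.resize(c[150:290,210:350],(400,400)),cv2.resize(b[90:230,230:370],(400,400))]))"
```

```text
clock: 9.95
position: [0.5605, -0.2795, 0.2112]
ee_rot: [0.708, 0.0, -0.001, -0.707]
ft_force: [-1.0, 0.4, 0.7]
grip_width: 0.75
pos [ 0.5605 -0.2795  0.2112] dist mm 153.2672515751216 off [0.0082 0.7661 0.0189] turn [ 0.0022  0.0024 -0.0009]
```

View pics/v4.png

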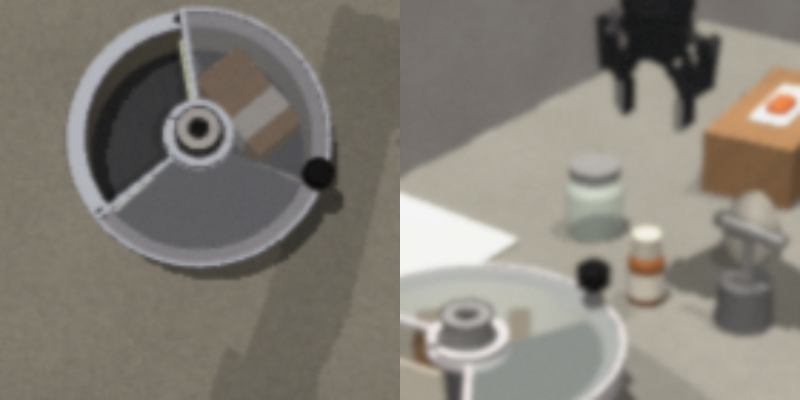

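Bottle B is still in place below the gripper and the cover and knob look right. Grasping B.

```bash
P='python3 -m pendant'
python3 -c "
from h import *
V=[cv2.imread('pics/t4.png').max(2),cv2.imread('pics/s4.png').max(2)]
a,s,_=blob((V[0]<45)&box(V[0].shape,321,210,9),(321,210));b,s2,_=blob((V[1]<45)&box(V[1].shape,298,186,9),(298,186));print('knob',s,s2,tri(a,b))"
$P '{"offset":[[0.01,0.2,0.015],[0.01,0.4,0.015],[0.01,0.6,0.015],[0.01,0.765,0.015],[0.01,0.765,0.015]],"turn":[[0,0,0],[0,0,0],[0,0,0],[0,0,0],[0,0,0]]}' 75
$P '{"offset":[[0,0,0],[0,0,0],[0,0,0],[0,0,0],[0,0,0]],"turn":[[0,0,0],[0,0,0],[0,0,0],[0,0,0],[0,0,0]]}' 0 30
$P '{"offset":[[0,-0.1,0],[0,-0.3,0],[0,-0.5,0],[0,-0.7,0],[0,-0.85,0],[0,-0.85,0]],"turn":[[0,0,0],[0,0,0],[0,0,0],[0,0,0],[0,0,0],[0,0,0]]}'
python3 -c "
from h import *
a=.153+1.047+.52;print(.5535+.082*np.cos(a),.029+.082*np.sin(a));a-=1.04;print(.5535+.082*np.cos(a),.029+.082*np.sin(a))
goto(.541,.110,.228,0)"
```

```text
knob [316 205  11  12  95] [293 182   9  10  70] (array([ 0.5054, -0.1018,  0.1316]), np.float64(0.003058355997180747))
clock: 10.68
position: [0.5621, -0.2705, 0.0581]
ee_rot: [-0.707, -0.002, 0.004, 0.707]
ft_force: [-0.8, 0.9, 1.0]
grip_width: 0.748
clock: 11.3
position: [0.5631, -0.2705, 0.0597]
ee_rot: [-0.707, -0.003, 0.003, 0.707]
ft_force: [-0.7, 1.3, 6.1]
grip_width: 0.36
clock: 12.05
position: [0.5643, -0.2708, 0.2338]
ee_rot: [0.708, 0.005, -0.001, -0.706]
ft_force: [0.5, 0.1, -1.5]
grip_width: 0.361
0.5413106425777482 0.11008896081238552
0.617260962937576 0.08056102796951442
pos [ 0.5643 -0.2708  0.2338] dist mm 381.55883540435985 off [-0.1    0.024  1.905] turn [0.0031 0.0112 0.0061]
```

```bash
P='python3 -m pendant'
$P '{"offset":[[-0.01,0,0.15],[-0.03,0,0.35],[-0.04,0,0.55],[-0.05,0,0.75],[-0.05,0,0.95],[-0.05,0,0.95]],"turn":[[0,0,0],[0,0,0],[0,0,0],[0,0,0],[0,0,0],[0,0,0]]}'
$P '{"offset":[[-0.01,0,0.2],[-0.02,0,0.45],[-0.03,0,0.7],[-0.05,0,0.85],[-0.05,0,0.955],[-0.05,0,0.955]],"turn":[[0,0,0],[0,0,0],[0,0,0],[0,0,0],[0,0,0],[0,0,0]]}'
python3 -c "
from h import *
goto(.541,.110,.068,0);print(manip.get_obs()['joint_pos'])"
```

```text
clock: 12.8
position: [0.5522, -0.0769, 0.2335]
ee_rot: [0.708, 0.007, -0.004, -0.706]
ft_force: [0.7, -1.8, -1.0]
grip_width: 0.36
clock: 13.55
position: [0.5391, 0.1147, 0.233]
ee_rot: [0.708, 0.007, -0.004, -0.707]
ft_force: [-0.1, -0.1, -1.5]
grip_width: 0.365
pos [0.5391 0.1147 0.233 ] dist mm 165.04883883277316 off [ 0.0057  0.8249 -0.0224] turn [0.0019 0.0214 0.0052]
[ 0.4369  0.2673 -0.8554  1.6245  0.2092  1.3411 -0.4314]
```

```bash
P='python3 -m pendant'
$P '{"offset":[[0.005,0.15,-0.022],[0.005,0.3,-0.022],[0.005,0.45,-0.022],[0.005,0.6,-0.022],[0.005,0.72,-0.022],[0.005,0.79,-0.022],[0.005,0.82,-0.022],[0.005,0.835,-0.022],[0.005,0.835,-0.022]],"turn":[[0,0,0],[0,0,0],[0,0,0],[0,0,0],[0,0,0],[0,0,0],[0,0,0],[0,0,0],[0,0,0]]}'
```

```text
clock: 14.68
position: [0.5412, 0.1101, 0.0665]
ee_rot: [0.708, 0.008, -0.004, -0.707]
ft_force: [0.2, -0.1, -0.6]
grip_width: 0.367
```

```bash
P='python3 -m pendant'
$P '{"offset":[[0,0.005,0],[0,0.005,0],[0,0.005,0],[0,0.005,0]],"turn":[[0,0,0],[0,0,0],[0,0,0],[0,0,0]]}' 54
$P '{"offset":[[0,-0.1,0],[0,-0.3,0],[0,-0.5,0],[0,-0.7,0],[0,-0.85,0],[0,-0.85,0]],"turn":[[0,0,0],[0,0,0],[0,0,0],[0,0,0],[0,0,0],[0,0,0]]}'
python3 -c "
from h import *
caps('c2_')
goto(.598,.307,.23,0)
c=cv2.imread('pics/c2_side.png');cv2.imwrite('pics/v5.png',cv2.resize(c[130:290,130:330],(750,600)))"
```

```text
clock: 15.18
position: [0.5413, 0.1101, 0.0656]
ee_rot: [0.708, 0.008, -0.004, -0.707]
ft_force: [-0.2, 0.1, -1.1]
grip_width: 0.54
clock: 15.92
position: [0.5415, 0.1111, 0.2393]
ee_rot: [0.707, 0.01, -0.002, -0.707]
ft_force: [-0.4, -0.4, -0.4]
grip_width: 0.541
top [192.7179 184.7949] 78 [0.5969 0.3093 0.083 ]
side [117.1179 311.7764] 738 [0.5544 0.4712 0.073 ]
pos [0.5404 0.1104 0.2362] dist mm 204.95950132006845 off [0.3046 0.0312 0.978 ] turn [0.0022 0.0215 0.0075]
```

View pics/v5.png

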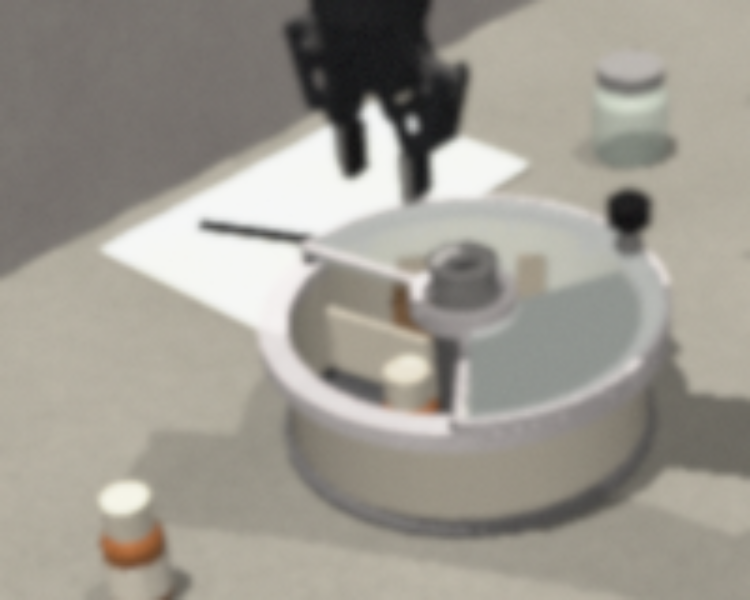

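Bottle B stands upright in the bay and A is unmoved. Getting A.

```bash
P='python3 -m pendant'
$P '{"offset":[[0.07,0,0.24],[0.14,0,0.48],[0.22,0,0.73],[0.28,0,0.975],[0.28,0,0.975]],"turn":[[0,0.01,0],[0,0.02,0],[0,0.02,0],[0,0.02,0],[0,0.02,0]]}' 75
python3 -c "
from h import *
goto(.598,.307,.058,0);print(manip.get_obs()['joint_pos'])"
```

```text
clock: 16.65
position: [0.5908, 0.3112, 0.2344]
ee_rot: [-0.707, -0.004, 0.002, 0.707]
ft_force: [0.4, 1.0, -0.1]
grip_width: 0.75
pos [0.5908 0.3112 0.2344] dist mm 176.60199548566794 off [ 0.0341  0.8821 -0.0213] turn [-0.0001  0.0103  0.0026]
[ 0.0066  0.5559 -0.8447  1.2963  0.4096  1.4621 -0.7949]
```

```bash
P='python3 -m pendant'
$P '{"offset":[[0.034,0.2,-0.021],[0.034,0.4,-0.021],[0.034,0.6,-0.021],[0.034,0.8,-0.021],[0.034,0.88,-0.021],[0.034,0.88,-0.021]],"turn":[[0,0.01,0],[0,0.01,0],[0,0.01,0],[0,0.01,0],[0,0.01,0],[0,0.01,0]]}' 75
$P '{"offset":[[0,0,0],[0,0,0],[0,0,0],[0,0,0],[0,0,0]],"turn":[[0,0,0],[0,0,0],[0,0,0],[0,0,0],[0,0,0]]}' 0 30
$P '{"offset":[[0,-0.1,0],[0,-0.3,0],[0,-0.5,0],[0,-0.7,0],[0,-0.85,0],[0,-0.85,0]],"turn":[[0,0,0],[0,0,0],[0,0,0],[0,0,0],[0,0,0],[0,0,0]]}'
python3 -c "
from h import *
goto(.617,.081,.232,0)"
```

```text
clock: 17.4
position: [0.5976, 0.3063, 0.0578]
ee_rot: [0.707, 0.0, 0.0, -0.707]
ft_force: [0.2, 0.7, 1.1]
grip_width: 0.75
clock: 18.02
position: [0.5982, 0.3069, 0.0595]
ee_rot: [-0.707, -0.001, -0.001, 0.707]
ft_force: [-1.6, -0.5, 6.7]
grip_width: 0.364
clock: 18.77
position: [0.5985, 0.3079, 0.2336]
ee_rot: [-0.706, -0.003, -0.002, 0.708]
ft_force: [-0.8, -0.7, -2.2]
grip_width: 0.362
pos [0.5985 0.3079 0.2336] dist mm 227.66525612499836 off [ 0.0923  0.0052 -1.1346] turn [-0.0037  0.      0.009 ]
```

```bash
P='python3 -m pendant'
$P '{"offset":[[0.02,0,-0.2],[0.04,0,-0.4],[0.06,0,-0.65],[0.07,0,-0.85],[0.08,0,-0.95],[0.08,0,-0.95]],"turn":[[0,0,0],[0,0,0],[0,0,0],[0,0,0],[0,0,0],[0,0,0]]}'
$P '{"offset":[[0.01,0,-0.1],[0.012,0,-0.18],[0.012,0,-0.18]],"turn":[[0,0,0],[0,0,0],[0,0,0]]}'
python3 -c "
from h import *
goto(.617,.081,.0665,0)"
```

```text
clock: 19.52
position: [0.6146, 0.1167, 0.2328]
ee_rot: [-0.706, -0.002, -0.003, 0.708]
ft_force: [0.2, 0.2, -1.0]
grip_width: 0.363
clock: 19.9
position: [0.6172, 0.0791, 0.2326]
ee_rot: [-0.706, -0.001, -0.004, 0.708]
ft_force: [-0.3, 0.1, -1.8]
grip_width: 0.36
pos [0.6172 0.0791 0.2326] dist mm 166.08571068343113 off [-0.0064  0.8304  0.0079] turn [-0.0025 -0.0055  0.0082]
```

```bash
P='python3 -m pendant'
$P '{"offset":[[-0.005,0.15,0.008],[-0.005,0.3,0.008],[-0.005,0.45,0.008],[-0.005,0.6,0.008],[-0.005,0.72,0.008],[-0.005,0.79,0.008],[-0.005,0.82,0.008],[-0.005,0.835,0.008],[-0.005,0.835,0.008]],"turn":[[0,0,0],[0,0,0],[0,0,0],[0,0,0],[0,0,0],[0,0,0],[0,0,0],[0,0,0],[0,0,0]]}'
$P '{"offset":[[0,0,0],[0,0,0],[0,0,0],[0,0,0]],"turn":[[0,0,0],[0,0,0],[0,0,0],[0,0,0]]}' 54
$P '{"offset":[[0,-0.1,0],[0,-0.3,0],[0,-0.5,0],[0,-0.7,0],[0,-0.85,0],[0,-0.85,0]],"turn":[[0,0,0],[0,0,0],[0,0,0],[0,0,0],[0,0,0],[0,0,0]]}'
python3 -c "
from h import *
caps('c3_')
goto(.504,-.103,.20,0)
c=cv2.imread('pics/c3_side.png');cv2.imwrite('pics/v6.png',cv2.resize(c[130:290,130:330],(750,600)))"
```

```text
clock: 21.02
position: [0.6176, 0.0811, 0.0662]
ee_rot: [-0.706, -0.001, -0.004, 0.708]
ft_force: [0.3, -0.2, -1.2]
grip_width: 0.366
clock: 21.52
position: [0.6177, 0.0811, 0.0662]
ee_rot: [-0.706, -0.001, -0.004, 0.708]
ft_force: [-0.3, -1.0, -0.1]
grip_width: 0.543
clock: 22.28
position: [0.6175, 0.0816, 0.2403]
ee_rot: [-0.706, -0.003, -0.006, 0.708]
ft_force: [0.6, 0.4, -0.2]
grip_width: 0.541
top [245.9746 205.222 ] 590 [0.5296 0.1346 0.083 ]
top [256.1304 200.8261] 69 [0.5442 0.1019 0.083 ]
side [117.1    311.8534] 730 [0.5543 0.4714 0.073 ]
pos [0.6164 0.0809 0.237 ] dist mm 218.63116802234325 off [-0.5594  0.1784 -0.9221] turn [-0.0024 -0.0054  0.0105]
```

View pics/v6.png

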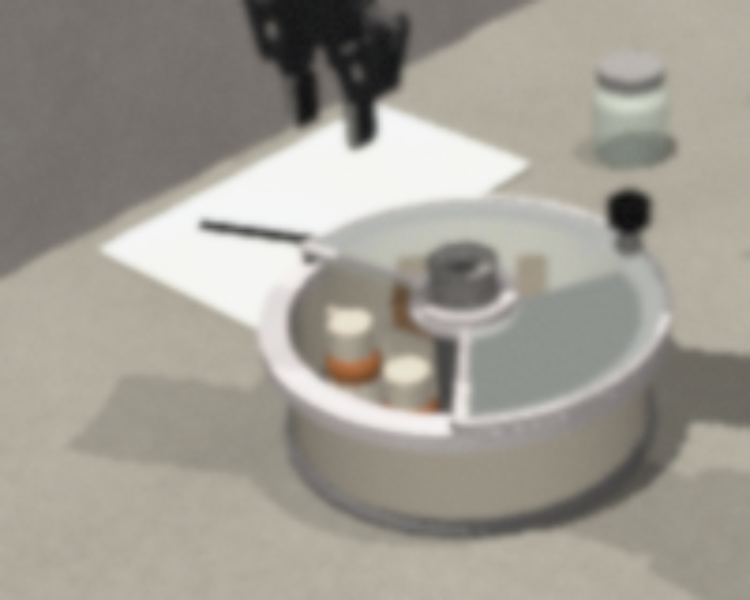

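Both bottles stand upright in the bay. Back to the knob.

```bash
P='python3 -m pendant'
$P '{"offset":[[-0.14,0,-0.23],[-0.28,0,-0.46],[-0.42,0,-0.7],[-0.56,0.05,-0.92],[-0.56,0.15,-0.92],[-0.56,0.15,-0.92]],"turn":[[0,0,0],[0,0,0],[0,0,0],[0,0,0],[0,0,0],[0,0,0]]}' 70
python3 -c "
from h import *
goto(.5045,-.1035,.123,0)"
```

```text
clock: 23.12
position: [0.5024, -0.1028, 0.2042]
ee_rot: [-0.706, 0.0, -0.004, 0.708]
ft_force: [0.2, -0.3, 0.5]
grip_width: 0.702
pos [ 0.5024 -0.1028  0.2042] dist mm 81.20475317440098 off [ 0.0083  0.4059 -0.0043] turn [-0.0035 -0.0066  0.0064]
```

```bash
P='python3 -m pendant'
$P '{"offset":[[0.008,0.2,-0.004],[0.008,0.35,-0.004],[0.008,0.4,-0.004],[0.008,0.4,-0.004]],"turn":[[0,0,0],[0,0,0],[0,0,0],[0,0,0]]}' 70
$P '{"offset":[[0,0,0],[0,0,0],[0,0,0],[0,0,0],[0,0,0]],"turn":[[0,0,0],[0,0,0],[0,0,0],[0,0,0],[0,0,0]]}' 0 40
$P '{"offset":[[0,-0.03,0],[0,-0.06,0],[0,-0.09,0],[0,-0.09,0]],"turn":[[0,0,0],[0,0,0],[0,0,0],[0,0,0]]}'
python3 -c "
from h import *
c=np.array([.5545,.0285]);o=manip.get_obs()
a0=.152-2.094
arc(c,.1385,a0,a0+1.047,10);arc(c,.1385,a0+1.047,a0+2.094,10)"
```

```text
clock: 23.62
position: [0.5047, -0.1027, 0.1246]
ee_rot: [-0.706, -0.0, -0.003, 0.708]
ft_force: [0.1, 0.3, 0.9]
grip_width: 0.7
clock: 24.25
position: [0.5057, -0.1027, 0.1259]
ee_rot: [-0.706, -0.001, -0.004, 0.708]
ft_force: [0.1, 0.6, 6.4]
grip_width: 0.386
clock: 24.75
position: [0.5054, -0.1025, 0.144]
ee_rot: [-0.706, -0.001, -0.004, 0.708]
ft_force: [2.0, 3.3, -9.8]
grip_width: 0.376
[[0.069, 0.0, -0.022], [0.14, 0.001, -0.038], [0.212, 0.001, -0.045], [0.284, 0.002, -0.045], [0.356, 0.002, -0.038], [0.427, 0.003, -0.023], [0.496, 0.003, -0.001], [0.562, 0.004, 0.029], [0.625, 0.004, 0.065], [0.684, 0.005, 0.108]]
[[0.054, 0.001, 0.048], [0.102, 0.001, 0.102], [0.145, 0.001, 0.161], [0.181, 0.002, 0.224], [0.211, 0.002, 0.29], [0.233, 0.003, 0.359], [0.249, 0.003, 0.429], [0.256, 0.003, 0.502], [0.256, 0.004, 0.574], [0.249, 0.004, 0.646]]
```

```bash
P='python3 -m pendant'
$P '{"offset":[[0.069,0,-0.022],[0.14,0.001,-0.038],[0.212,0.001,-0.045],[0.284,0.002,-0.045],[0.356,0.002,-0.038],[0.427,0.003,-0.023],[0.496,0.003,-0.001],[0.562,0.004,0.029],[0.625,0.004,0.065],[0.684,0.005,0.108],[0.684,0.005,0.108]],"turn":[[0,0,0],[0,0,0],[0,0,0],[0,0,0],[0,0,0],[0,0,0],[0,0,0],[0,0,0],[0,0,0],[0,0,0],[0,0,0]]}'
$P '{"offset":[[0.054,0.001,0.048],[0.102,0.001,0.102],[0.145,0.001,0.161],[0.181,0.002,0.224],[0.211,0.002,0.29],[0.233,0.003,0.359],[0.249,0.003,0.429],[0.256,0.003,0.502],[0.256,0.004,0.574],[0.249,0.004,0.646],[0.249,0.004,0.646]],"turn":[[0,0,0],[0,0,0],[0,0,0],[0,0,0],[0,0,0],[0,0,0],[0,0,0],[0,0,0],[0,0,0],[0,0,0],[0,0,0]]}'
python3 -c "
from h import *
goto(.691,.0495,.144)"
```

```text
clock: 26.12
position: [0.6426, -0.0795, 0.1423]
ee_rot: [-0.705, -0.001, -0.002, 0.709]
ft_force: [-4.3, 5.4, -8.2]
grip_width: 0.385
clock: 27.5
position: [0.6911, 0.0497, 0.14]
ee_rot: [-0.706, 0.001, 0.0, 0.708]
ft_force: [-10.1, -1.1, -8.7]
grip_width: 0.381
pos [0.6911 0.0497 0.14  ] dist mm 4.047719507290619 off [-0.0003 -0.0202 -0.0007] turn [0. 0. 0.]
```

```bash
P='python3 -m pendant'
$P '{"offset":[[-0.005,0.03,0],[-0.008,0.06,0],[-0.008,0.075,0],[-0.008,0.08,0],[-0.008,0.08,0]],"turn":[[0,0,0],[0,0,0],[0,0,0],[0,0,0],[0,0,0]]}'
python3 -c "
from h import *
b,d=shot('side','s7');cv2.imwrite('pics/v7.png',cv2.resize(b[130:290,150:350],(750,600)))"
```

```text
clock: 28.12
position: [0.6909, 0.0494, 0.1261]
ee_rot: [-0.706, 0.0, -0.001, 0.708]
ft_force: [0.2, -1.1, 5.6]
grip_width: 0.383
```

View pics/v7.png

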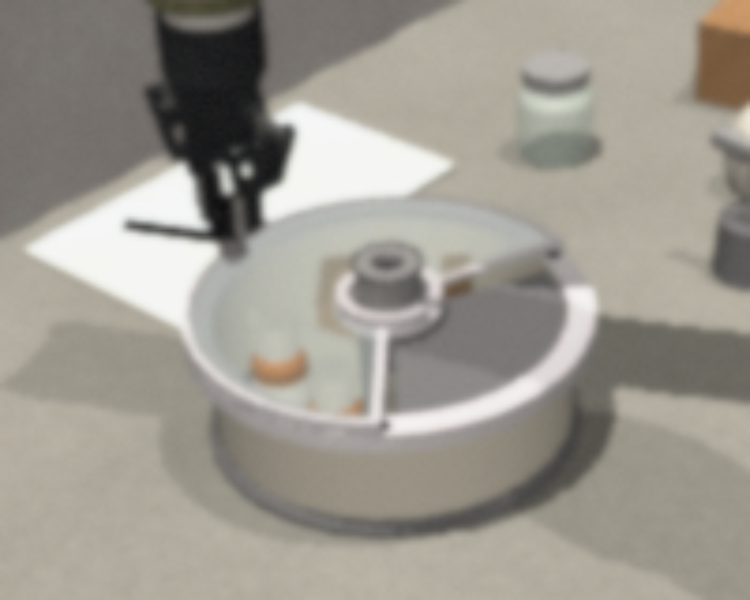

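Pin home (z and force match the earlier seated reading), window over the blank deck, bottles under the cover. Releasing and going to the key with the jaws across the crossbar.

```bash
P='python3 -m pendant'
$P '{"offset":[[0,0,0],[0,0,0],[0,0,0],[0,-0.3,0],[0,-0.6,0],[0,-0.6,0]],"turn":[[0,0,0],[0,0,0],[0,0,0],[0,0,0],[0,0,0],[0,0,0]]}' 75
$P '{"offset":[[-0.15,0,-0.2],[-0.3,0,-0.4],[-0.45,0,-0.64],[-0.6,0,-0.88],[-0.6,0,-0.88]],"turn":[[0,0,0],[0,0,0],[0,0,0],[0,0,0],[0,0,0]]}'
$P '{"offset":[[-0.15,0,-0.2],[-0.3,0,-0.4],[-0.45,0,-0.64],[-0.6,0,-0.88],[-0.6,0,-0.88],[-0.6,0,-0.88]],"turn":[[0,-0.2,0],[0,-0.4,0],[0,-0.6,0],[0,-0.8,0],[0,-1,0],[0,-1,0]]}'
$P '{"offset":[[0,0,0],[0,0,0],[0,0,0],[0,0,0],[0,0,0]],"turn":[[0,-0.2,0],[0,-0.4,0],[0,-0.6,0],[0,-0.8,0],[0,-0.89,0]]}'
python3 -c "
from h import *
goto(.451,-.302,.2,1.484);print(manip.get_obs()['joint_pos'])
V={}
for n in ('top','side'): V[n]=shot(n,'k8'+n)[0].max(2)
a,s,_=blob((V['top']<45)&box(V['top'].shape,272,153,9),(272,152));b,s2,_=blob((V['side']<50)&box(V['side'].shape,211,188,9),(211,187));print('knob',a,b,tri(a,b))
"
```

```text
clock: 28.92
position: [0.6926, 0.05, 0.2518]
ee_rot: [-0.706, -0.002, -0.004, 0.709]
ft_force: [0.5, 0.3, -0.9]
grip_width: 0.747
clock: 29.55
position: [0.5699, -0.1316, 0.249]
ee_rot: [-0.706, 0.001, -0.006, 0.708]
ft_force: [1.2, 0.7, 0.2]
grip_width: 0.752
clock: 30.3
position: [0.4481, -0.3058, 0.2473]
ee_rot: [0.655, 0.269, -0.264, -0.655]
ft_force: [0.2, 0.2, 0.4]
grip_width: 0.752
clock: 30.92
position: [0.4491, -0.3042, 0.2471]
ee_rot: [0.524, 0.478, -0.473, -0.523]
ft_force: [-0.5, 0.5, -0.4]
grip_width: 0.751
pos [ 0.4491 -0.3042  0.2471] dist mm 47.1569521669599 off [ 0.0108  0.2354 -0.0069] turn [ 0.0086 -0.0115  0.0051]
[ 1.267   0.2354 -0.8642  1.6254  0.1763  1.3598  1.8552]
knob [272.2209 152.407 ] [210.4933 188.32  ] (array([0.6934, 0.0506, 0.1291]), np.float64(0.0020717591521992634))
```

The knob reads exactly as at the start (pin home, cover at 0). Grasping the key.

```bash
P='python3 -m pendant'
$P '{"offset":[[0.01,0.2,-0.007],[0.01,0.4,-0.007],[0.01,0.6,-0.007],[0.01,0.755,-0.007],[0.01,0.755,-0.007]],"turn":[[0.008,-0.011,0.005],[0.008,-0.011,0.005],[0.008,-0.011,0.005],[0.008,-0.011,0.005],[0.008,-0.011,0.005]]}' 50
$P '{"offset":[[0,0,0],[0,0,0],[0,0,0],[0,0,0],[0,0,0]],"turn":[[0,0,0],[0,0,0],[0,0,0],[0,0,0],[0,0,0]]}' 0 80
python3 -c "
from h import *
goto(.451,-.302,.2,1.484);print(manip.get_obs()['torque'])"
```

```text
clock: 31.65
position: [0.4509, -0.3003, 0.0942]
ee_rot: [-0.521, -0.477, 0.477, 0.524]
ft_force: [0.5, 0.4, 1.3]
grip_width: 0.5
clock: 32.28
position: [0.4517, -0.301, 0.0956]
ee_rot: [-0.522, -0.477, 0.476, 0.523]
ft_force: [-0.6, -1.9, 7.0]
grip_width: 0.173
pos [ 0.4517 -0.301   0.0956] dist mm 104.36921517377718 off [-0.0047 -0.5218  0.0032] turn [-0.001  -0.0064  0.0016]
[-0.1079  0.2292  0.0445]
```

```bash
P='python3 -m pendant'
$P '{"offset":[[0,-0.1,0],[0,-0.25,0],[0,-0.4,0],[0,-0.55,0],[0,-0.7,0],[0,-0.83,0],[0,-0.83,0]],"turn":[[0,0,0],[0,0,0],[0,0,0],[0,0,0],[0,0,0],[0,0,0],[0,0,0]]}'
python3 -c "
from h import *
goto(.5535,.0285,.258,1.484)
b,d=shot('side','s9');u,v=pix('side',[.451,-.302,.22]).astype(int);print(u,v);cv2.imwrite('pics/v9.png',cv2.resize(b[max(v-60,0):v+60,u-60:u+60],(600,600)))"
```

```text
clock: 33.15
position: [0.4527, -0.301, 0.2644]
ee_rot: [0.523, 0.477, -0.476, -0.522]
ft_force: [-0.3, 0.1, -3.0]
grip_width: 0.17
pos [ 0.4527 -0.301   0.2644] dist mm 344.68300566032786 off [ 1.6869  0.0315 -0.3514] turn [ 0.0029 -0.0059 -0.0009]
355 137
```

View pics/v9.png

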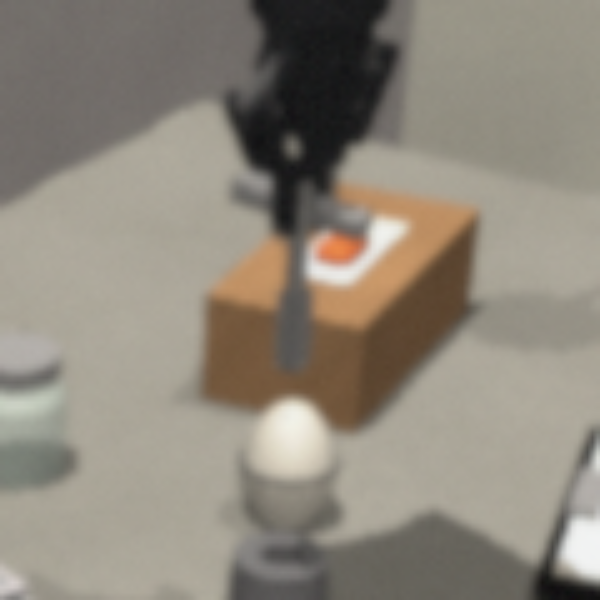

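```bash
P='python3 -m pendant'
python3 -c "
from h import *
o=manip.get_obs()
for z in (.179,.2): print((pix('side',[*o['position'][:2],z])-[295,77]+.5)*5-.5)
b=cv2.imread('pics/s9.png')
for v in (136,142,146): print(v,b[v,344:364].max(1))
"
$P '{"offset":[[0.2,0,-0.04],[0.4,0,-0.08],[0.6,0,-0.12],[0.8,0,-0.17],[0.95,0,-0.2],[0.95,0,-0.2]],"turn":[[0,0,0],[0,0,0],[0,0,0],[0,0,0],[0,0,0],[0,0,0]]}'
$P '{"offset":[[0.2,0,-0.04],[0.4,0,-0.08],[0.6,0,-0.12],[0.7,0,-0.14],[0.735,0,-0.15],[0.735,0,-0.15]],"turn":[[0,0,0],[0,0,0],[0,0,0],[0,0,0],[0,0,0],[0,0,0]]}'
python3 -c "
from h import *
goto(.5535,.0285,.258,1.484);print(manip.get_obs()['joint_pos'])
b,d=shot('top','t10');c,d=shot('side','s10');cv2.imwrite('pics/v10.png',np.hstack([cv2.resize(b[155:235,240:320],(400,400),interpolation=cv2.INTER_CUBIC),cv2.resize(c[130:230,204:304],(400,400),interpolation=cv2.INTER_CUBIC)]))"
```

```text
[295.1794 367.9224]
[297.6645 335.1814]
136 [188 187 187 186 186 176 153 116  93  88  89  94 109 144 176 190 191 192
 192 195]
142 [114 113 114 114 114 110 100  90  87  85  88  93  96 106 116 123 129 133
 135 140]
146 [115 116 115 117 114 109  99  90  87  86  90  94  99 107 113 115 114 114
 114 112]
clock: 33.95
position: [0.5092, -0.1122, 0.2621]
ee_rot: [-0.521, -0.478, 0.478, 0.522]
ft_force: [-0.1, -1.2, -2.4]
grip_width: 0.169
clock: 34.7
position: [0.5516, 0.0308, 0.2618]
ee_rot: [-0.521, -0.478, 0.478, 0.522]
ft_force: [0.1, -0.6, -2.8]
grip_width: 0.171
pos [0.5516 0.0308 0.2618] dist mm 4.826081994005885 off [-0.0107  0.0189 -0.0104] turn [-0.0022 -0.0005  0.0016]
[ 0.7267  0.3115 -1.043   1.5675  0.2693  1.4201  1.1474]
```

View pics/v10.png

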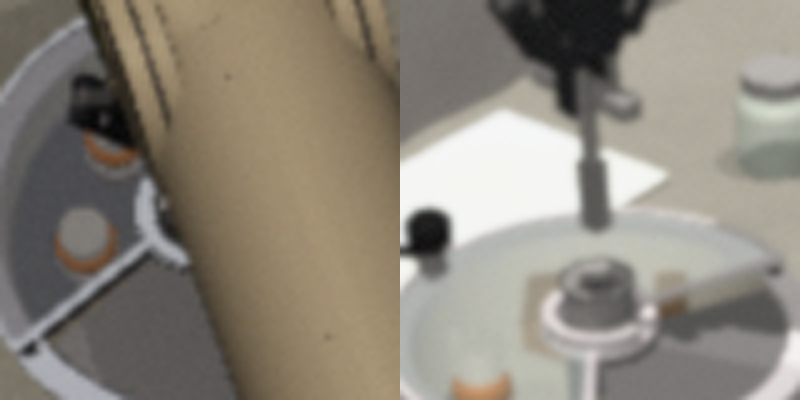

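Side view: key tip directly above the hub bore. Centre it and go down until contact.

```bash
P='python3 -m pendant'
$P '{"offset":[[-0.012,0.05,-0.012],[-0.012,0.1,-0.012],[-0.012,0.15,-0.012],[-0.012,0.155,-0.012],[-0.012,0.155,-0.012]],"turn":[[0,0,0],[0,0,0],[0,0,0],[0,0,0],[0,0,0]]}'
$P '{"offset":[[0,0.02,0],[0,0.04,0],[0,0.055,0],[0,0.07,0],[0,0.085,0],[0,0.085,0]],"turn":[[0,0,0],[0,0,0],[0,0,0],[0,0,0],[0,0,0],[0,0,0]]}'
python3 -c "
from h import *
goto(.554,.028,.2236,1.484);o=manip.get_obs();print(o['torque'])
print(o['ft_force'])
c,d=shot('side','s11');cv2.imwrite('pics/v11.png',cv2.resize(c[140:210,214:299],(680,560),interpolation=cv2.INTER_CUBIC))"
```

```text
clock: 35.42
position: [0.5538, 0.0277, 0.2311]
ee_rot: [-0.521, -0.477, 0.477, 0.522]
ft_force: [-0.1, 0.4, -0.8]
grip_width: 0.173
clock: 36.17
position: [0.554, 0.0291, 0.2145]
ee_rot: [-0.52, -0.478, 0.477, 0.522]
ft_force: [-0.8, 4.5, 4.3]
grip_width: 0.168
pos [0.554  0.0291 0.2145] dist mm 9.189582437135037 off [-0.0055 -0.0456 -0.0003] turn [-0.0005 -0.0002  0.0036]
[1.4731 0.0146 0.0298]
[-0.8024  4.4873  4.2718]
```

View pics/v11.png

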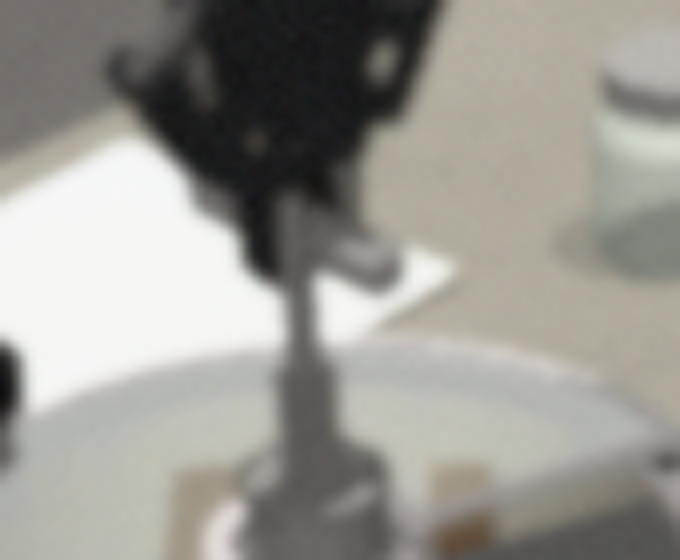

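The tip is about 9 mm inside the bore, on the plug. Feel round clockwise with light pressure.

```bash
P='python3 -m pendant'
$P '{"offset":[[0.005,0.015,0],[0.005,0.015,0],[0.005,0.015,0],[0.005,0.015,0],[0.005,0.015,0],[0.005,0.015,0],[0.005,0.015,0],[0.005,0.015,0],[0.005,0.015,0],[0.005,0.015,0],[0.005,0.015,0],[0.005,0.015,0]],"turn":[[0,0.06,0],[0,0.12,0],[0,0.18,0],[0,0.24,0],[0,0.3,0],[0,0.36,0],[0,0.42,0],[0,0.48,0],[0,0.54,0],[0,0.6,0],[0,0.66,0],[0,0.72,0]]}' 0 100
python3 -c "
from h import *
o=manip.get_obs();print(o['position'],o['torque'],o['ft_force'],o['joint_pos'][6])"
```

```text
clock: 37.72
position: [0.5543, 0.0306, 0.2112]
ee_rot: [-0.633, -0.314, 0.312, 0.635]
ft_force: [1.6, 4.5, -1.5]
grip_width: 0.164
[0.5543 0.0306 0.2112] [ 1.2016 -0.5062  0.0518] [ 1.598   4.5192 -1.4791] 0.5888859851137226
```

It dropped; follow it down.

```bash
P='python3 -m pendant'
$P '{"offset":[[0.005,0.015,0],[0.005,0.03,0],[0.005,0.045,0],[0.005,0.06,0],[0.005,0.06,0]],"turn":[[0,0,0],[0,0,0],[0,0,0],[0,0,0],[0,0,0]]}'
python3 -c "
from h import *
o=manip.get_obs();print(o['position'],o['torque'],o['ft_force'],o['joint_pos'][6])"
```

```text
clock: 38.35
position: [0.5559, 0.0316, 0.2016]
ee_rot: [-0.634, -0.315, 0.312, 0.634]
ft_force: [-5.1, 1.1, 23.5]
grip_width: 0.169
[0.5559 0.0316 0.2016] [0.2964 1.579  0.0162] [-5.1233  1.1367 23.467 ] 0.5803063654010927
```

Seated at full depth (tip ≈ 0.116). Turning clockwise.

```bash
P='python3 -m pendant'
$P '{"offset":[[0,0,0],[0,0,0],[0,0,0],[0,0,0],[0,0,0],[0,0,0],[0,0,0],[0,0,0],[0,0,0],[0,0,0],[0,0,0],[0,0,0]],"turn":[[0,0.09,0],[0,0.18,0],[0,0.27,0],[0,0.36,0],[0,0.45,0],[0,0.54,0],[0,0.63,0],[0,0.72,0],[0,0.81,0],[0,0.9,0],[0,1,0],[0,1,0]]}'
python3 -c "
from h import *
o=manip.get_obs();print(o['position'],o['torque'],o['ft_force'],o['joint_pos'][6])"
$P '{"offset":[[0,0,0],[0,0,0],[0,0,0],[0,0,0],[0,0,0],[0,0,0],[0,0,0],[0,0,0]],"turn":[[0,0.09,0],[0,0.18,0],[0,0.27,0],[0,0.36,0],[0,0.45,0],[0,0.54,0],[0,0.63,0],[0,0.7,0]]}'
python3 -c "
from h import *
o=manip.get_obs();print(o['position'],o['torque'],o['ft_force'],o['joint_pos'][6])"
```

```text
clock: 39.85
position: [0.5565, 0.0308, 0.2018]
ee_rot: [-0.705, -0.048, 0.045, 0.706]
ft_force: [1.7, -0.5, 2.7]
grip_width: 0.162
[0.5565 0.0308 0.2018] [-0.1165 -0.6898  0.1092] [ 1.7133 -0.4738  2.7429] -0.16648802712077665
clock: 40.85
position: [0.5571, 0.0295, 0.2018]
ee_rot: [-0.691, 0.144, -0.148, 0.692]
ft_force: [3.9, -3.6, 1.0]
grip_width: 0.165
[0.5571 0.0295 0.2018] [-0.9188 -1.0503  0.8958] [ 3.8743 -3.5961  1.0054] -0.6942934928615453
```

```bash
P='python3 -m pendant'
$P '{"offset":[[0,0,0],[0,0,0],[0,0,0],[0,0,0]],"turn":[[0,0.08,0],[0,0.16,0],[0,0.24,0],[0,0.24,0]]}'
python3 -c "
from h import *
o=manip.get_obs();print(o['position'],o['torque'],o['ft_force'],o['joint_pos'][6])
b,d=shot('top','t12');c,d=shot('side','s12');cv2.imwrite('pics/v12.png',np.hstack([cv2.resize(b[155:235,240:320],(400,400),interpolation=cv2.INTER_CUBIC),cv2.resize(c[155:235,214:294],(400,400),interpolation=cv2.INTER_CUBIC)]))"
```

```text
clock: 41.35
position: [0.5574, 0.0285, 0.2018]
ee_rot: [-0.675, 0.208, -0.213, 0.675]
ft_force: [1.5, -2.7, 3.4]
grip_width: 0.164
[0.5574 0.0285 0.2018] [-0.6763 -0.5918 -0.1823] [ 1.4706 -2.7105  3.3845] -0.8745936880439885
```

View pics/v12.png

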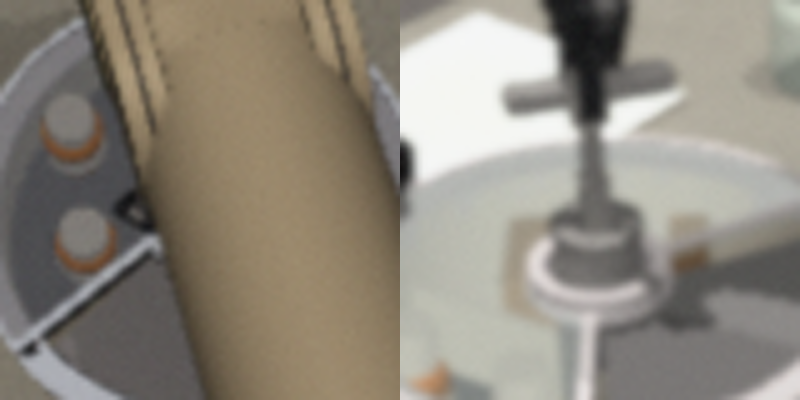

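```bash
P='python3 -m pendant'
$P '{"offset":[[0,0,0],[0,0,0],[0,0,0],[0,0,0]],"turn":[[0,0.08,0],[0,0.16,0],[0,0.2,0],[0,0.2,0]]}'
python3 -c "
from h import *
o=manip.get_obs();x=Ro.from_quat(o['ee_rot']).as_matrix()[:,0];print(np.arctan2(x[1],x[0]),o['torque'],o['ft_force'])"
$P '{"offset":[[0,0,0],[0,0,0],[0,0,0],[0,0,0]],"turn":[[0,0.08,0],[0,0.16,0],[0,0.2,0],[0,0.2,0]]}'
python3 -c "
from h import *
o=manip.get_obs();x=Ro.from_quat(o['ee_rot']).as_matrix()[:,0];print(np.arctan2(x[1],x[0]),o['torque'],o['ft_force'],o['joint_pos'][6])"
```

```text
clock: 41.95
position: [0.5574, 0.0281, 0.2018]
ee_rot: [-0.656, 0.26, -0.265, 0.657]
ft_force: [1.6, -3.6, 2.8]
grip_width: 0.164
-0.7601844577598402 [-1.1842 -0.6529  0.5628] [ 1.6443 -3.6462  2.7594]
clock: 42.45
position: [0.5576, 0.0279, 0.2026]
ee_rot: [-0.633, 0.311, -0.316, 0.635]
ft_force: [0.2, -4.0, 8.6]
grip_width: 0.164
-0.9172242172316976 [-0.9992  0.0613 -0.1578] [ 0.2008 -3.9531  8.6051] -1.1763442370642434
```

```bash
P='python3 -m pendant'
$P '{"offset":[[0,0,0],[0,0,0],[0,0,0],[0,0,0]],"turn":[[0,0.06,0],[0,0.12,0],[0,0.18,0],[0,0.18,0]]}'
python3 -c "
from h import *
o=manip.get_obs();x=Ro.from_quat(o['ee_rot']).as_matrix()[:,0];print(np.arctan2(x[1],x[0]),o['torque'],o['ft_force'],o['joint_pos'][6])
b,d=shot('top','t13');c,d=shot('side','s13');cv2.imwrite('pics/v13.png',np.hstack([cv2.resize(b[155:235,240:320],(400,400),interpolation=cv2.INTER_CUBIC),cv2.resize(c[145:225,214:294],(400,400),interpolation=cv2.INTER_CUBIC)]))"
```

```text
clock: 42.95
position: [0.5575, 0.0274, 0.2025]
ee_rot: [-0.61, 0.354, -0.359, 0.611]
ft_force: [0.4, -4.0, 3.1]
grip_width: 0.168
-1.0581739284542375 [-1.263  -0.0891 -0.0976] [ 0.3571 -4.0487  3.1082] -1.3124726356697276
```

View pics/v13.png

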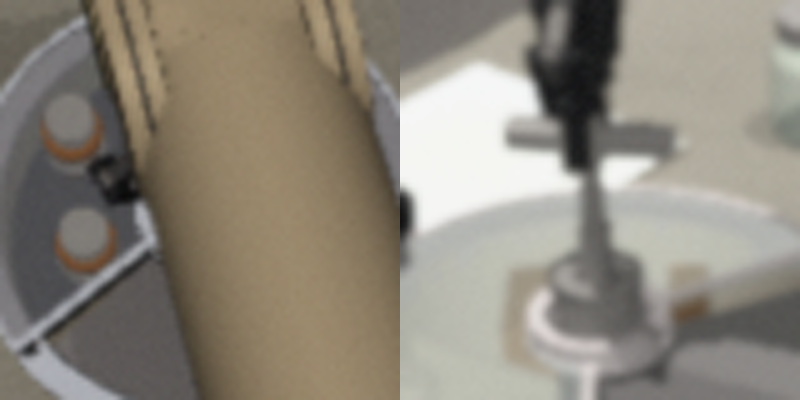

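The bar direction matches the hand yaw, so the key has not slipped in the jaws and has turned about 2 rad. I'll turn on in small steps looking for the stop.

```bash
P='python3 -m pendant'
for i in 1 2 3; do
$P '{"offset":[[0,0.005,0],[0,0.005,0],[0,0.005,0]],"turn":[[0,0.06,0],[0,0.12,0],[0,0.12,0]]}' >/dev/null
python3 -c "
from h import *
o=manip.get_obs();x=Ro.from_quat(o['ee_rot']).as_matrix()[:,0];print(np.arctan2(x[1],x[0]),o['position'],o['torque'],o['ft_force'],o['joint_pos'][6],o['tau'][6])"
done
```

```text
-1.1516724843643813 [0.5575 0.0272 0.2019] [-1.4448  0.2038 -0.0846] [-1.2086 -4.7021  7.1965] -1.4033997542706333 -0.3068104572594166
-1.2453916326567955 [0.5577 0.0271 0.2017] [-1.2618  0.4752  0.0524] [-1.8108 -4.5687  9.7137] -1.4946433805235437 -0.4151745233684778
-1.338835300914657 [0.5579 0.0273 0.2017] [-1.1054  0.5474  0.0304] [-1.474  -3.6018 10.5816] -1.5859360327996115 -0.4172446019947529
```

```bash
python3 -c "
from h import *
c,d=shot('side','s14');a=cv2.imread('pics/s7.png');print(pix('side',[.5535-.024,.0285-.004,.12]))
g=lambda i:cv2.resize(i[185:225,232:272],(400,400),interpolation=cv2.INTER_CUBIC)
cv2.imwrite('pics/v14.png',np.clip(np.hstack([g(a),g(c)])*1.4,0,255).astype(np.uint8))
df=cv2.absdiff(a,c).max(2)[190:222,236:268];print((df//10)[::2,::2])"
```

```text
[261.6247 206.5919]
[[ 0  0  0  0  0  0  2  7 10  9  3  0  0  0  0  0]
 [ 0  0  0  0  0  0  3  9 10 10  4  0  0  0  0  0]
 [ 0  0  0  0  0  0  2  6  7  7  3  0  0  0  0  0]
 [ 0  0  0  0  0  0  2  4  5  6  5  3  1  0  0  0]
 [ 0  0  0  0  0  0  0  1  2  3  4  5  4  0  0  0]
 [ 0  0  0  0  0  0  0  0  1  0  2  5  5  1  0  0]
 [ 0  0  0  0  0  0  2  4  4  5  6  5  3  4  4  2]
 [ 0  0  0  0  0  0  1  3  3  3  2  1  0  2  5  5]
 [ 0  0  0  0  0  0  0  0  0  0  0  0  0  0  4  6]
 [ 0  0  0  0  0  0  0  0  0  0  0  0  0  0  2  3]
 [ 0  0  0  0  0  0  0  1  1  0  0  0  0  1  1  0]
 [ 0  0  0  0  0  0  0  0  1  2  3  4  1  0  3  3]
 [ 0  0  0  0  0  0  0  0  0  1  4  4  0  0  3  3]
 [ 0  0  0  0  0  0  0  0  0  0  0  1  0  0  0  0]
 [ 0  0  0  0  0  0  0  1  1  0  0  0  0  0  0  0]
 [ 0  0  0  0  0  0  0  1  2  0  0  0  0  0  0  0]]
```

View pics/v14.png

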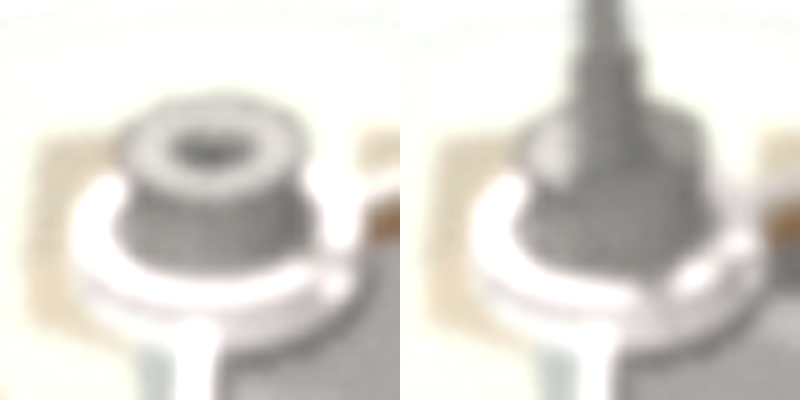

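The new dark mark crosses the collar near (257,213), but it could be a shadow. I'll compare depth with the start picture (cover also at 0 then), around the safe's -x side of the hub.

```bash
python3 -c "
from h import *
p,d=manip.camera('side');d0=np.load('pics/side0.npy')
df=(d0-d)*1000
for X in ([.5535-.02,.0255,.115],[.5535-.028,.0245,.115],[.5535-.036,.0233,.115],[.5535-.028,.0245,.108]):
    print(X,pix('side',X))
print('cols 252..272');
for v in range(200,222): print(v,df[v,252:273].round().astype(int))
print(manip.get_obs()['clock'])"
```

```text
[0.5335, 0.0255, 0.115] [260.3097 207.8306]
[0.5255, 0.0245, 0.115] [262.8366 208.6713]
[0.5175, 0.0233, 0.115] [265.4268 209.4839]
[0.5255, 0.0245, 0.108] [262.9297 210.8695]
cols 252..272
200 [   26    25    22    17    11     2    -3     0     0     2     3    -9
    -7    -4    -4     2    -1 -1348     4     4     2]
201 [14 23 27 21  3  4 -5 -4  1 -2 11  0  1  6  2 -9  4  0  4 -1 -5]
202 [ 3  5 -3  0  0  4  7 -2 -1  0  1  0  2  1 -6 -2  8  5  1 -3  7]
203 [    3    -3     7    -2     1     3 -1272     7    -6     1    -1     2
    -4     1     3    -7     8     8     1    -2     8]
204 [   1    3    4   -6    4    0   -2   -2   -3    5 1295    2    4   -1
    1   -6    5    1   -2    1   -2]
205 [ 0 -8  7 10 -4  0  0  0  3  1  5  4  4  0  2 -3 -2  0 -1 -2  6]
206 [ -8   1   1   0  -1   1   3   1   2   5   5  -1   1   0   1   0   3 -10
  -4  -3   3]
207 [ 5  4 -1 -6  4  4 -2 -1  0  3  6 -4  1 -2  2  1 -1 -6  1 -2  3]
208 [ 4  4  3  0 -4 -9  2 -4 -5 12  0  5  2 -2 -2  1 -6  4 -6 -1  1]
209 [  -3    3 1280    4    0    2   -4   -8    2    6   -2   -2    5    6
    6    0    3    4 
[... 236 characters left out ...]
2  3  2  1 -4  6  4 -3  2  7  9  0  1  1  7 -4  2]
213 [ 3  1  1  2  3  9 -5  2 -3  6 -5 -3 -4  8 -1 -4  5  0  2  3  3]
214 [ 4  3  3  3  1  0  0 -3  1 -1  5 -2 -1 -2  1 -3  1  2 -2 -7 -4]
215 [ 6 -2 -1 -2  6  1 -1 -3 -2  4  2  0  1 -6  2 -1  0 -3 -2 11 -4]
216 [ 4  1  0  2  4  0 -3  5 -5  2  2 -2 -7  0  7  3  0 -1  1  1 -1]
217 [-1  0 -4  1 -3 -1 -6  2 -1  4 -7  2  1 -5 -1  6  2  3  0  1 -1]
218 [-2 -1  4  1  1  0 -8 -3 -4 -2  6 -8  0 -3 -2  0  4 -1 -6 -7 -1]
219 [  6   3  -8   0 -11  -7  -2   4   0   1  -1   0  -3   1  -2   1  -9  -2
   1   2  -2]
220 [-8  5 -8 -1  0  1  3 -1  2  0  3  6  0  3 -1 -3  3  3 -1  2 -4]
221 [ 0  4  1  2 -4  1  1 -2  3  1  3  5  0  0 -1 -2  4 -2 -3  1  0]
44.275
```

Depth confirms it: a new surface fills the collar slot at (262–266, 210–211), out to about r = 36 mm, i.e. the bolt is about 12 mm out. Two more small turns to be sure of the stop.

```bash
P='python3 -m pendant'
for i in 1 2; do
$P '{"offset":[[0,0.005,0],[0,0.005,0],[0,0.005,0]],"turn":[[0,0.08,0],[0,0.16,0],[0,0.16,0]]}' >/dev/null
python3 -c "
from h import *
o=manip.get_obs();x=Ro.from_quat(o['ee_rot']).as_matrix()[:,0];print(np.arctan2(x[1],x[0]),o['position'],o['torque'],o['ft_force'],o['joint_pos'][6],o['tau'][6])
p,d=manip.camera('side');d0=np.load('pics/side0.npy');print(((d0-d)*1000)[209:213,260:269].round())"
done
```

```text
-1.4633170771671271 [0.5578 0.0272 0.2016] [-1.3174  0.9003  0.077 ] [-3.2103 -3.2601 12.5044] -1.7072987019741819 -0.6524249352514744
[[    1.     2.    -7.    -2.     8.     5.     4.    -2.     4.]
 [    4.     4. -1292.    67.    20.     6.     4.    -2.     0.]
 [    5.     1.     3.    79.    18.    10.     0.     2.     1.]
 [    1.     4.    -3.    -0.     1.     7.     3.     1.    -0.]]
-1.5880748035163053 [0.5574 0.0266 0.2016] [-1.7672  1.4996  0.2086] [-5.2137 -6.1071 13.6368] -1.8286783106160593 -0.7020440138876438
[[    2.    -1.    -3.     1.     7.    -0.     6.     2.     5.]
 [    9.    -2. -1297.    63.    25.     9.     1.    -5.     6.]
 [    4.    -2.     3.    76.    18.     7.     1.     4.     3.]
 [   -4.     5.     0.    -2.    -4.    10.     5.     4.     0.]]
```

```bash
python3 -c "
from h import *
p,d=manip.camera('side');V=p.max(2)
u0,v0=pix('side',[.557,.028,.218]).astype(int);P=[]
for v in range(v0-28,v0+29):
  for u in range(u0-35,u0+36):
    if d[v,u]>0 and V[v,u]>60:
      X=atd('side',float(u),float(v),d[v,u])
      if .203<X[2]<.232 and 0.012<np.hypot(X[0]-.557,X[1]-.028)<.055:P.append(X)
P=np.array(P);print(len(P),P.mean(0),np.linalg.svd(P-P.mean(0))[2][0],P.min(0),P.max(0))"
```

```text
187 [0.5423 0.0342 0.2185] [-0.9952 -0.0884  0.0428] [0.5085 0.0087 0.2033] [0.5992 0.0502 0.2318]
```

Bar direction agrees with the hand to about 0.1 rad. The bolt reading is unchanged and torque rising, so it's at the stop. Back off slightly, lift out, and turn the hand back to the original yaw.

```bash
P='python3 -m pendant'
$P '{"offset":[[0,0,0],[0,0,0],[0,0,0]],"turn":[[0,-0.1,0],[0,-0.15,0],[0,-0.15,0]]}'
$P '{"offset":[[0,-0.06,0],[0,-0.12,0],[0,-0.18,0],[0,-0.27,0],[0,-0.4,0],[0,-0.5,0],[0,-0.5,0]],"turn":[[0,0,0],[0,0,0],[0,0,0],[0,0,0],[0,0,0],[0,0,0],[0,0,0]]}'
python3 -c "
from h import *
p,d=manip.camera('side');d0=np.load('pics/side0.npy');print(((d0-d)*1000)[209:213,260:269].round())"
```

```text
clock: 45.55
position: [0.5571, 0.0267, 0.2017]
ee_rot: [-0.525, 0.471, -0.476, 0.526]
ft_force: [-0.6, -2.7, 5.9]
grip_width: 0.169
clock: 46.42
position: [0.5571, 0.0276, 0.3038]
ee_rot: [-0.524, 0.47, -0.477, 0.527]
ft_force: [-0.2, 0.4, -1.4]
grip_width: 0.168
[[    1.    -0.    -3.     0.    -0.     4.     3.     1.    -2.]
 [    3.    -1. -1294.    64.    27.     9.     3.    -3.    -2.]
 [    1.    -0.     1.    73.    13.     7.     3.    -3.    -1.]
 [   -4.     2.     5.    -3.     4.    16.    10.     5.     3.]]
```

```bash
P='python3 -m pendant'
for i in 1 2 3; do
$P '{"offset":[[0,0,0],[0,0,0],[0,0,0],[0,0,0],[0,0,0],[0,0,0]],"turn":[[0,-0.2,0],[0,-0.4,0],[0,-0.6,0],[0,-0.8,0],[0,-0.98,0],[0,-0.98,0]]}' | head -2
done
python3 -c "
from h import *
goto(.4517,-.301,.29,1.481);print(manip.get_obs()['joint_pos'])"
```

```text
clock: 47.22
position: [0.5563, 0.0274, 0.3015]
clock: 47.98
position: [0.5561, 0.0274, 0.3009]
clock: 48.72
position: [0.556, 0.0273, 0.3007]
pos [0.556  0.0273 0.3007] dist mm 344.60909235581346 off [-1.5646  0.0571 -0.7194] turn [ 0.0089 -0.8263 -0.0018]
[ 0.5756  0.2395 -0.8379  1.5045  0.1835  1.4722  0.5667]
```

```bash
P='python3 -m pendant'
$P '{"offset":[[-0.15,0,-0.07],[-0.3,0,-0.14],[-0.5,0,-0.23],[-0.7,0,-0.32],[-0.78,0.02,-0.36],[-0.78,0.02,-0.36]],"turn":[[0,-0.2,0],[0,-0.4,0],[0,-0.6,0],[0,-0.75,0],[0.009,-0.826,0],[0.009,-0.826,0]]}'
python3 -c "
from h import *
goto(.4517,-.301,.29,1.481)"
```

```text
clock: 49.48
position: [0.5037, -0.138, 0.2966]
ee_rot: [-0.524, -0.474, 0.475, 0.524]
ft_force: [0.1, 0.5, -1.5]
grip_width: 0.163
pos [ 0.5037 -0.138   0.2966] dist mm 171.20063748257334 off [-0.8366  0.0345  0.1781] turn [-0.0016 -0.0115 -0.0016]
```

```bash
P='python3 -m pendant'
$P '{"offset":[[-0.2,0,0.04],[-0.4,0,0.09],[-0.65,0,0.14],[-0.8,0.02,0.17],[-0.837,0.035,0.178],[-0.837,0.035,0.178]],"turn":[[0,0,0],[0,0,0],[0,0,0],[0,0,0],[0,-0.01,0],[0,-0.01,0]]}'
python3 -c "
from h import *
goto(.4517,-.301,.148,1.481)
p,d=manip.camera('side');o=manip.get_obs();q=o['position']
cv2.imwrite('pics/s20.png',p[...,::-1])
for z in (q[2]-.083,q[2]-.065,q[2]-.05):
    e=pix('side',[q[0],q[1],z]);v=int(round(e[1]));u=int(e[0]);print(e,v,p[v,u-11:u+12].max(1))"
```

```text
clock: 50.22
position: [0.4524, -0.2997, 0.2898]
ee_rot: [-0.522, -0.476, 0.477, 0.523]
ft_force: [0.0, 0.4, -2.0]
grip_width: 0.17
pos [ 0.4524 -0.2997  0.2898] dist mm 141.75875859388483 off [-0.0065  0.7088  0.0021] turn [-0.0016 -0.0029 -0.0005]
[353.7568 141.5721] 142 [116 115 114 113 114 114 115 115 108  99  94  90  93 100 104 111 117 124
 129 133 136 138 145]
[354.1896 135.8367] 136 [185 187 188 187 187 186 176 149 111  90  87  89  93 106 133 169 187 192
 192 194 194 196 195]
[354.556  130.9927] 131 [193 193 194 196 196 195 190 164 123  92  87  86  91 108 148 197 226 233
 233 234 234 233 232]
```

The key hangs upright and unshifted relative to the hand. Lowering it into the stand.

```bash
P='python3 -m pendant'
$P '{"offset":[[-0.006,0.2,0.002],[-0.006,0.4,0.002],[-0.006,0.6,0.002],[-0.006,0.7,0.002],[-0.006,0.7,0.002]],"turn":[[0,0,0],[0,0,0],[0,0,0],[0,0,0],[0,0,0]]}'
$P '{"offset":[[0,0.04,0],[0,0.07,0],[0,0.1,0],[0,0.1,0]],"turn":[[0,0,0],[0,0,0],[0,0,0],[0,0,0]]}'
```

```text
clock: 50.9
position: [0.4523, -0.2984, 0.1492]
ee_rot: [-0.521, -0.477, 0.478, 0.523]
ft_force: [-0.2, -0.3, -1.2]
grip_width: 0.17
clock: 51.4
position: [0.4519, -0.2989, 0.1289]
ee_rot: [-0.521, -0.477, 0.478, 0.523]
ft_force: [-0.2, -2.3, -3.8]
grip_width: 0.164
```

```bash
P='python3 -m pendant'
$P '{"offset":[[-0.008,0.04,0],[-0.01,0.08,0],[-0.01,0.11,0],[-0.01,0.14,0],[-0.01,0.16,0],[-0.01,0.16,0]],"turn":[[0,0,0],[0,0,0],[0,0,0],[0,0,0],[0,0,0],[0,0,0]]}'
```

```text
clock: 52.15
position: [0.4515, -0.3009, 0.0966]
ee_rot: [-0.521, -0.476, 0.478, 0.523]
ft_force: [-0.8, -0.6, -3.1]
grip_width: 0.167
```

```bash
P='python3 -m pendant'
$P '{"offset":[[0,0.005,0],[0,0.005,0],[0,0.005,0],[0,0.005,0],[0,0.005,0]],"turn":[[0,0,0],[0,0,0],[0,0,0],[0,0,0],[0,0,0]]}' 45
$P '{"offset":[[0,-0.1,0],[0,-0.2,0],[0,-0.4,0],[0,-0.6,0],[0,-0.8,0],[0,-0.8,0]],"turn":[[0,0,0],[0,0,0],[0,0,0],[0,0,0],[0,0,0],[0,0,0]]}'
$P '{"offset":[[-0.2,-0.1,0],[-0.4,-0.2,0],[-0.6,-0.3,0],[-0.8,-0.3,0],[-1,-0.3,0],[-1,-0.3,0]],"turn":[[0,0,0],[0,0,0],[0,0,0],[0,0,0],[0,0,0],[0,0,0]]}'
python3 -c "
from h import *
I={};D={}
for n in ('top','side'): I[n],D[n]=shot(n,'f_'+n)
V={n:I[n].max(2) for n in I}
a,s,_=blob((V['top']<45)&box(V['top'].shape,272,153,9),(272,152));b,s2,_=blob((V['side']<50)&box(V['side'].shape,211,188,9),(211,187));print('knob',a,b,tri(a,b))
d0=np.load('pics/side0.npy');print(((d0-D['side'])*1000)[209:213,260:269].round())
for n,(u,v),r in (('top',(386,228),20),('side',(352,172),22)):
    Q=np.array([atd(n,float(x),float(y),D[n][y,x]) for y in range(v-r,v+r) for x in range(u-r,u+r) if D[n][y,x]>0])
    Q=Q[(Q[:,2]>.1)&(Q[:,2]<.13)&(np.hypot(Q[:,0]-.45,Q[:,1]+.3)<.06)];print(n,'bar',len(Q),Q.mean(0),np.linalg.svd(Q-Q.mean(0))[2][0])
d0=np.load('pics/top0.npy')
for nm,(u,v) in dict(tray=(161,180),org=(147,277),split=(178,233),pot=(416,210),jar=(398,156)).items(): print(nm,cv2.absdiff(I['top'],cv2.imread('pics/top0.png'))[v-14:v+15,u-14:u+15].max(2).mean())
print('bottle caps in bay');hsv=cv2.cvtColor(I['top'],cv2.COLOR_BGR2HSV)
m=cv2.inRange(hsv,(3,60,40),(16,255,255));k,l,s,c=cv2.connectedComponentsWithStats(m[160:240,230:280])
print(c[1:][s[1:,4]>8]+[230,160])
o=manip.get_obs();print(o['ft_force'],np.abs(o['joint_velocities']).max())"
```

```text
clock: 52.78
position: [0.4516, -0.3009, 0.0956]
ee_rot: [-0.521, -0.477, 0.478, 0.523]
ft_force: [-0.1, -0.3, -0.0]
grip_width: 0.446
clock: 53.52
position: [0.4536, -0.3015, 0.2602]
ee_rot: [0.523, 0.477, -0.477, -0.52]
ft_force: [0.2, -0.4, -0.6]
grip_width: 0.449
clock: 54.28
position: [0.4337, -0.5033, 0.3194]
ee_rot: [0.524, 0.476, -0.476, -0.522]
ft_force: [-0.6, 0.5, 0.7]
grip_width: 0.453
knob [272.2209 152.407 ] [210.4324 188.3108] (array([0.6935, 0.0506, 0.1291]), np.float64(0.002241449223885765))
[[    3.     2.    -5.     0.     7.     1.     5.     2.    -1.]
 [    7.     3. -1297.    66.    22.     7.     4.     1.    -1.]
 [   -0.    -1.     1.    74.    17.     3.     5.     8.     1.]
 [   -1.     1.     2.    -2.     2.    13.     5.    -0.    -4.]]
top bar 167 [ 0.4521 -0.3079  0.1181] [-0.9957  0.0911  0.0142]
side bar 172 [ 0.4498 -0.3012  0.1129] [-0.997   0.0775  0.0004]
tray 2.0416171224732462
org 2.005945303210464
split 1.9595719381688466
pot 9.266349583828775
jar 2.022592152199762
bottle caps in bay
[[254.6222 183.3556]
 [257.     205.8   ]]
[-0.1542  0.37   -0.2058] 0.021862784708726064
```

```bash
python3 -c "
from h import *
a=cv2.imread('pics/top0.png').astype(int);b=cv2.imread('pics/f_top.png').astype(int)
for r in (.024,.030,.036,.040): print(r,pix('top',[.5545-r*.988,.0285-r*.156,.112]))
print((b-a).mean(2)[196:214,274:292].round().astype(int))
# bolt: side diff too
a=cv2.imread('pics/side0.png').astype(int);b=cv2.imread('pics/f_side.png').astype(int)
print((b-a).mean(2)[204:218,254:274].round().astype(int))
for r in (.024,.030,.036,.040): print(r,pix('side',[.5545-r*.988,.0285-r*.156,.112]))"
```

```text
0.024 [279.9911 203.1626]
0.03 [280.285  205.0021]
0.036 [280.5794 206.8449]
0.04 [280.7759 208.0752]
[[  3   0   4  -2  -1   0   1  -5  -5  -1   2   0  -1   0  -1   2   1  -2]
 [ -1   2  -2  -4  -5   1   4  -4  -7  -2   1   0   1  -2  -1  -1   1   0]
 [  0  -1  -1  -5  -6   1   6   4   1   1   3  -1   0   2  -1   1   2   0]
 [  1   1  -1   2   1   0   0   0   2   3   0   0   1   1   3   3   0   2]
 [  0  -1  -1   2  -1  -1   1  -1   0   2  -2   0   0   2   0   2   5   2]
 [ -2   3   0   1   0  -1   1  -1   2   0   1  -1   3   0   1   2  -1   2]
 [  0   1  -1  -1   0   3   2   0  -1   0  -4   1   2  -1   1  -1   1  -1]
 [  2   0   1   0  -1   4   7   8   3   1   1  -2   2   0   2   1   0   1]
 [  2   1   3  -1   3  12  26  29   9   1   0   0   2   3   0   0   0  -1]
 [  1   0   2   0  -1  11  28  25   7   3   1   1   1   0   2  -2   1   0]
 [ -2   0   0  -2   3  -4 -19 -24 -10  -1  -1   2  -1   4   1   2   0  -1]
 [  2   2   0   3   2  -8 -32 -40 -23  -7   0   1  -1  -1  -2  -1  -1   0]
 [  0   0   3   2   6  -6 -45 -70 -51 -15   0   1   3   0   2   0  -1   2]
 [  2   0   1   1   0  
[... 945 characters left out ...]
1]
 [  2  -3   1   1  -2  -5  -3   4  10   8  -7 -22 -21  -8  -2   0  -1   0
    0  -1]
 [  0  -1   0  -1  -3  -5  -6   1   2  -8 -38 -58 -42 -17  -3   1  -1   0
   -1   2]
 [ -1  -1   1   0   0  -2  -2  -1  -3 -19 -54 -74 -50 -19  -1   0   0  -3
    0   2]
 [  0   0   0  -2   1  -2  -2  -1  -2 -17 -44 -55 -39 -16  -4   0   0   0
    1   2]
 [  0   1   1  -1  -2   0   0   1  -1  -5 -18 -20 -15  -5  -1   1   0  -2
    0   1]
 [ -1  -1   1   1   0   0   0   2  -1  -3  -4  -3  -2   2  -1   0   0  -2
    0  -1]
 [  1   2  -1   0   2  -1   0   0   0   1   1   1  -1   1  -1  -2   2  -1
    2   0]]
0.024 [261.306  208.9913]
0.03 [263.2258 209.5839]
0.036 [265.1535 210.1789]
0.04 [266.4429 210.5769]
```

```bash
python3 -c "
from workcell import manip
print(manip.hand_in())"
```

```text
the job is handed in; nothing more can be done
None
```

I handed the job in at about 54 s; no verdict was reported. Every step checked out, except that I never felt the bolt hit a hard stop.

- **Bottles:** There were two on the bench. Both went into the left bay, since the carton fills the right one. In the last picture both are still in place in the bay.
- **Cover and pin:** I turned the window over the left bay with the pin dropped in, then back to the blank deck. The knob then measured within 0.5 mm of where it was at the start, so the cover is at 0 with the pin home.
- **Bolt:** The key dropped to full depth and I turned it clockwise about 2.4 to 2.5 rad, more than the roughly 2.1 rad needed at most. The torque rose only to about 0.7 N m. Both cameras show the bolt filling the slot to about full length (good to about 2 mm), and that view did not change over the last 0.25 rad of turning.
- **Key:** It is back upright in its stand. The crossbar measures within about 2 mm of its starting position, at the same height.
- **Other things:** The tray, organiser, splitter and jar look unchanged from the start. The pill pot's patch of the picture differed a little. I put that down to the arm's shadow, as the arm never touched the pot, but did not check further.
- **Robot:** It was clear of everything at hand-in.

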